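# Load the tall gel cassette into the casting stand

### The job

Set the tall gel cassette up for casting: swing the casting stand's gate open, take the tall cassette from the draining rack, tilt its foot into the stand's slot and straighten it under the two horns until it rests upright against both posts, then swing the gate fully shut in front of it. Leave the short cassette in the rack and do not disturb the glassware around.

Things in the scene. Friction and masses are not known exactly. Their poses are not given: they have to be found in the camera images.
- tall_cassette_center (a point): TALL flat gel cassette, grey frame with glass panes: body 110 wide x 100 tall x 8 mm thick, grip tab on the middle of its top edge; about 120 g; both faces alike. Axes: x across the thickness, y along the width, z foot to tab. Point: centre of the body, foot edge 50 mm below, shoulders 50 mm above it along z. Starts in either place of the rack.
- tall_cassette_tab (a point): Centre of the tall cassette's grip tab (44 wide x 34 tall x 8 mm thick, ribbed), 117 mm above the foot edge along the cassette's z; same axes. Best gripped across the 8 mm thickness with the fingers along the cassette's -z, i.e. in its plane.
- short_cassette_center (a point): SHORT flat gel cassette, grey frame with glass panes: body 110 wide x 70 tall x 8 mm thick, grip tab on the middle of its top edge; about 120 g; both faces alike. Axes: x across the thickness, y along the width, z foot to tab. Point: centre of the body. Stays in the rack; leans in the other place in the same way.
- draining_rack: Fixed rack, white on a grey base of 176 x 140 mm, 80 mm high; origin: centre of underside, x to its back. Two places one behind the other, cassette feet at x -25 and +60 mm, 22 mm up. Cassettes lean 30 deg from vertical, tops toward the rack's -x, on two rails under them, feet between low lips and cheeks; free above, so they lift straight up or out along their plane.
- casting_stand: Fixed stand, white on a grey base of 92 x 166 mm, 125 mm high, origin: centre of underside, x to its back. Tall cassette cannot be dropped in upright: horns overhang. Foot goes into the slot with the top leaning 25 to 40 deg to the stand's front (-x), sliding in along its plane, then it is swung up under the horns, pivoting on its foot, till it rests back against both posts, where it stays by itself.
- stand_slot (a point): Centre of the slot's floor, 12 mm above the worktop; axes of the stand: x to the back, y along the slot, z up. Slot 15 mm wide (x -7.5 to 7.5 mm) between lips 8 mm thick that rise 7 mm over its floor; end cheeks 16 mm high leave 120 mm in y. A wall cabinet hangs over the back of the worktop, 0.66 m up from world x 0.62 m on.
- stand_posts (a point): Point midway between the fronts of the two posts, 95 mm above the slot floor, 16 mm behind its centre. Posts at y 37..55 and -37..-55 mm, fronts leaning back 5 deg (x +7.5 mm at the slot floor): the seated cassette leans back 5 to 9 deg. The 74 mm between the posts is open from front to back for the gripper.
- stand_horns (a point): Point midway between the front tips of the two horns, on their underside: 106 mm above the slot floor and 28 mm in front of the slot centre. Each horn is 7 mm thick, 16 mm wide (y 38..54 mm either side) and runs back over the slot to its post. The swung-up cassette's shoulders have 6 mm of room under them.
- gate (a joint): Hinge of the retaining gate, rad: 0 closed across the front of the slot (end stop), opens clockwise from above to 1.9. At 1.57 its arm points to the stand's -x, clear of the cassette's way; starts near closed, barring it. Light friction (0.6 N at the handle), stays where left. Pivot at x -12, y +74 mm from stand_slot; arm 8 mm thick, 10 high, 81 to 91 mm above the slot floor.
- gate_handle (a point): On the axis of the gate's upright round grey handle pin, 14 mm dia, 10 mm below its top. The pin is 56 mm from the pivot (at 0: x -12, y +18 mm from stand_slot) and stands 47 mm above the arm, top 138 mm above the slot floor. Can be pinched from above or pushed; turns freely between the fingers.
- binder_corner (a point): Corner nearest the robot, half-way up, of a row of five fixed ring binders standing at the back left of the worktop, 320 mm high: from this corner they fill 0.31 m to the back and 0.40 m to the left. Keep arm and gripper clear of them.
- flask: Bystander, not to be disturbed: conical glass flask with a plug, 82 dia x 144 high mm; origin at the centre of its underside, z up.
- mortar: Bystander, not to be disturbed: round porcelain mortar, 124 dia x 66 high mm; origin at the centre of its underside, z up.
- amber_bottle: Bystander, not to be disturbed: small open amber bottle, 33 dia x 78 high mm; origin at the centre of its underside, z up.
- capped_bottle: Bystander, not to be disturbed: small amber bottle with a black cap, 33 dia x 82 high mm; origin at the centre of its underside, z up.
- beaker: Bystander, not to be disturbed: glass beaker, 86 dia x 100 high mm; origin at the centre of its underside, z up.
There are look-alikes about, which are no part of the job. What is shaped like the casting_stand but yellow is not meant. Leave any purple look-alike of the part that bears tall_cassette_center alone.

How it is judged:
On the way, in this order (a step that is already met when the one before it is completed fails the run):
1. the gate is swung out of the way (value of joint gate above 1 rad), for 0.1 s.
2. the tall cassette stands in the slot, straightened under the horns (x of tall_cassette_center in the frame of stand_slot between -0.004 and 0.014 m and y of tall_cassette_center in the frame of stand_slot between -0.008 and 0.008 m and z of tall_cassette_center in the frame of stand_slot between 0.045 and 0.0525 m and x of tall_cassette_tab in the frame of stand_slot above -0.002 m and angle between tall_cassette_tab's own z axis and vertical below 0.2 rad and angle between the y axis of tall_cassette_tab and the y axis of stand_slot, either way round below 0.1 rad and contact force between tall_cassette and casting_stand above 0.1 N), for 0.2 s.
At the end, for the whole second after the job is handed in: The tall cassette stands at rest in the stand's slot: foot on the slot floor (within about 3 mm), centred along the slot within 8 mm, under the horns, within 0.2 rad of upright and 0.1 rad of the slot's direction; the gate is closed in front of it (below 0.15 rad) (x of tall_cassette_center in the frame of stand_slot between -0.004 and 0.014 m and y of tall_cassette_center in the frame of stand_slot between -0.008 and 0.008 m and z of tall_cassette_center in the frame of stand_slot between 0.045 and 0.0525 m and x of tall_cassette_tab in the frame of stand_slot above -0.002 m and angle between tall_cassette_tab's own z axis and vertical below 0.2 rad and angle between the y axis of tall_cassette_tab and the y axis of stand_slot, either way round below 0.1 rad and value of joint gate below 0.15 rad and linear speed of tall_cassette below 0.02 m/s); the robot touches nothing.
It fails at once if the short cassette is shifted by more than 15 mm (distance of short_cassette_center from where it was at the start of the episode above 0.015 m).
It fails at once if a bystander is pushed by more than 25 mm (distance of any of flask, mortar, amber_bottle, capped_bottle, beaker from where it was at the start of the episode above 0.025 m).
It fails at once if a bystander is tipped (angle between any of flask, mortar, amber_bottle, capped_bottle, beaker's own z axis and vertical above 0.35 rad).
It also fails if it takes over 64 s, if anything falls off the work surface, if the arm or the gripper's body presses on something with over 40 N, if the wrist force passes 120 N, or if a joint passes its speed limit or range.

### The arm

A 7-joint arm with a two-finger parallel gripper is mounted at the origin on a cart in front of the work surface, level with it; the furniture and walls round the work are solid. World frame = base frame: x ahead of the robot, y to its left, z up, the work surface at z = 0. Lengths are in m, angles in rad, forces in N, time in s.
With the tool pointing down it reaches from about 0.4 to 0.85 m from the base axis. Payload 4.5 kg.
Tool frame: the origin (TCP) lies on the centre line of the jaws, within the pads' length; the fingertips stand 11 mm ahead of it and the grasp point (between the pads) lies 8 mm behind it; z points along the fingers, x is the direction in which the jaws open and shut, and the axes are right-handed (so a half turn about z gives the same grasp; the last joint's range is limited). The gripper opens to 88 mm and grips with 3 to 60 N. Pads are 18 mm wide; open, the fingers measure 123 mm over their backs; the gripper's body (75 mm by 187 mm) begins 45 mm behind the grasp point.
Start: joints at [1.365, 0.689, -0.195, 1.565, 0.157, 0.902, -0.215], TCP at [0.148, -0.607, 0.25] pointing down, gripper open.
Joint ranges: [-3.01, 3.01], [-0.46, 2.08], [-1.47, 1.51], [0.13, 2.56], [-1, 4.14], [0.04, 2.09], [-2.66, 2.66]. Speed limits (rad/s): [2.57, 2.57, 3.14, 3.14, 3.14, 3.14, 3.14].

### API

Orientations are given as a unit quaternion [x, y, z, w].
In Python, from plant import r, vision, order, nets gives the robot as it stands.
- The arm moves only by the tool send_rows, never from a script. Its argument "series" is a list of rows, each an object with "delta_pos": the shift along the tool's x, y, z in cm, a list of three; "turn": the turn about the tool's z in degrees; "jaw": the closure, from 0 (fully open) to 1 (shut). In form: [{"delta_pos": [x, y, z], "turn": turn, "jaw": jaw}, ...]. A call has 1 to 8 rows; each row is the pose to reach, as a shift and turn from the pose commanded when the call began, along the tool's axes at that moment; what a row does not reach only later rows make up. A row lasts 1/12 s, in which the tool goes at most 41.7 mm and 7.16 degrees, less where a joint would pass 70% of its speed; a pose out of reach is approached as far as the arm can. A call with a gripper value outside its range is refused whole. The fingers move at their own pace and stop on an object; "force" is the grip in N (left out, the last holds). Time passes only in rows, so rows that repeat a pose let the fingers close. It gives the time, the measured TCP pose, the force and the opening at its end, in the units of the state.
- r.get_state(): the state, without advancing time (a new reading comes with each control period).
- vision.snapshot(name): name is "side" or "top" or "wrist"; returns the picture (420x560x3 uint8, blue, green, red); there is no depth.
- vision.camera_params(name): a dict with "intrinsics" (3x3 intrinsics, pixels), "extrinsics" (4x4, takes a point from world to camera coordinates). Camera axes: x right, y down, z forward; pixel columns grow to the right and rows downward; lengths in m; the calibration is good to about 2 mm. A picture is of the moment at which its call begins: read the wrist's pose just before it. camera_params takes no time and is no camera call; for the wrist camera it gives the pose at the moment of the call.
- order.finish_job(): hands the job in, once; it reports no verdict.
Trained networks look in the newest picture that a camera, given by its name, has taken for a name from the list of things; names that differ only in an ending like _2 or _b are one class to them, and where a whole thing is asked for, a point or a joint stands for the part that bears it (a point fixed in the world has none). Each returns a list of dicts, best first, with "score" (0 to 1); they miss things now and then, are a little off and sometimes report something else, mostly with a low value. They report only what shows in the picture. A call takes as long as a camera call. They do not tell look-alikes from the thing itself.
- nets.boxes_of(camera, label): "location" ([row, column] as shares, 0 to 1, of the picture: columns of its width, rows of its height, amid what is visible of it).
- nets.trace(camera, label): "region" (420x560 bool, what is visible of it) and "location" ([row, column] as shares, 0 to 1, of the picture: columns of its width, rows of its height, amid what is visible of it).
The state is a dict: "clock": time; "q": joint angles; "qd": joint speeds; "joint_torque": joint torques, N m; "tool_pos": TCP position; "eef_rot": TCP orientation; "contact_force": force on the tool from outside, world axes, zero at the start; "moment": the same for the moment, N m; "opening": opening from 0.0 (shut) to 1.0 (fully open).
Only numpy, scipy, OpenCV 4.12 (cv2) and the standard library are available. Lean on these libraries where they do the work, as an engineer would, in place of code of your own. Each camera call takes 0.05 s, during which the arm holds its last target.

## Working session

There is one attempt and no reset: what is moved stays moved. The work goes in short steps, Python scripts to look and compute and a tool call to move; the robot and the scene stay as the last step left them, time stands still between calls to the robot, and variables do not carry over. Pictures are saved under pics/ and viewed, and the job is handed in when it is done.

Besides the shell and the picture viewer there is one more tool, called after ">>>" as name([rows], argument=value, ...), one row to a line, values as JSON. send_rows: Moves the arm, as the interface text tells. Its arguments: {"type":"object","properties":{"series":{"type":"array"},"force":{"type":"number"}},"required":["series"]}

```bash
ls; mkdir -p pics; python3 - <<'E'
from plant import r, vision, order, nets
import cv2
s=r.get_state(); print({k:s[k] for k in ['clock','q','tool_pos','eef_rot','opening']})
for n in ['side','top','wrist']:
    im=vision.snapshot(n); cv2.imwrite(f'pics/{n}0.png',im)
    p=vision.camera_params(n); print(n,p)
E
```

```text
pics
{'clock': 0.0, 'q': array([ 1.3647954 ,  0.68998983, -0.19452383,  1.56635179,  0.15731415,
        0.90251798, -0.21510312]), 'tool_pos': array([ 0.14824825, -0.60652066,  0.24890457]), 'eef_rot': array([ 7.86639679e-01, -6.17411645e-01, -7.78622992e-04, -5.20059145e-04]), 'opening': 1.0052665357127595}
side {'intrinsics': array([[408.63346977,   0.        , 271.75322901],
       [  0.        , 408.63346977, 207.81977586],
       [  0.        ,   0.        ,   1.        ]]), 'extrinsics': array([[-0.07297087, -0.99717626,  0.01774146,  0.20127571],
       [-0.42845654,  0.01527977, -0.90343318,  0.30176182],
       [ 0.90061104, -0.07352575, -0.42836167,  1.21608714],
       [ 0.        ,  0.        ,  0.        ,  1.        ]])}
top {'intrinsics': array([[456.32847874,   0.        , 280.23173047],
       [  0.        , 456.32847874, 209.86919864],
       [  0.        ,   0.        ,   1.        ]]), 'extrinsics': array([[-0.12443053, -0.99210373,  0.01572353,  0.19081943],
       [-0.83238133,  0.09574669, -0.54586986,  0.45385606],
       [ 0.54005404, -0.08101085, -0.83772243,  1.74647199],
       [ 0.        ,  0.        ,  0.        ,  1.        ]])}
wrist {'intrinsics': array([[354.35332414,   0.        , 282.35226984],
       [  0.        , 354.35332414, 202.85632519],
       [  0.        ,   0.        ,   1.        ]]), 'extrinsics': array([[ 2.36066082e-01, -9.71736768e-01, -6.77213049e-04,
        -6.23688424e-01],
       [-9.20451003e-01, -2.23830427e-01,  3.20421426e-01,
        -4.35395044e-02],
       [-3.11516862e-01, -7.50172892e-02, -9.47274855e-01,
         3.90583659e-01],
       [ 0.00000000e+00,  0.00000000e+00,  0.00000000e+00,
         1.00000000e+00]])}
```

View pics/side0.png

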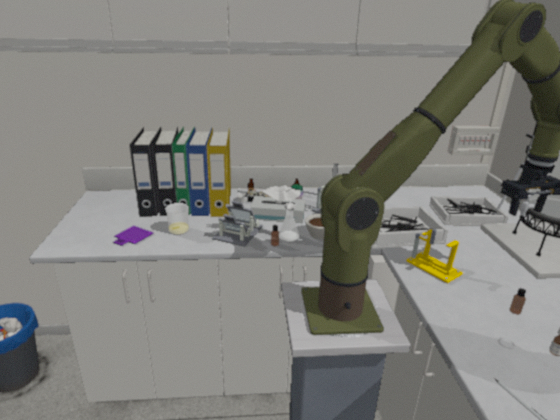

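View pics/top0.png

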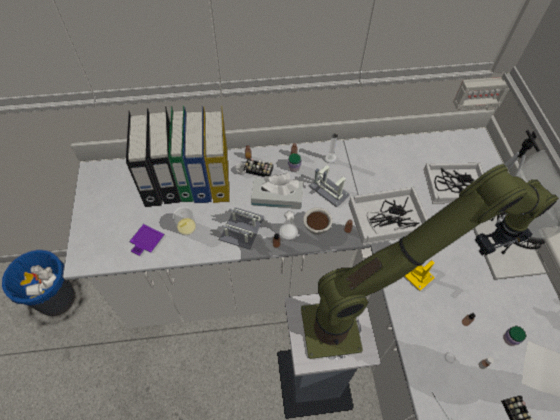

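View pics/wrist0.png

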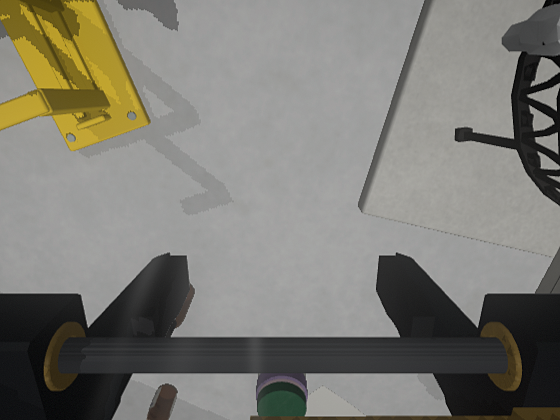

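```bash
cat > h.py <<'E'
from plant import r, vision, order, nets
import cv2, numpy as np
from scipy.spatial.transform import Rotation as Rn
def ray(P,row,col):
    K=P['intrinsics'];E=P['extrinsics'];R=E[:3,:3];C=-R.T@E[:3,3]
    d=R.T@np.linalg.solve(K,[col,row,1]);return C,d
def at_z(P,row,col,z):
    C,d=ray(P,row,col);return C+d*(z-C[2])/d[2]
def proj(P,X):
    X=np.atleast_2d(X);c=X@P['extrinsics'][:3,:3].T+P['extrinsics'][:3,3];u=c@P['intrinsics'].T
    return u[:,:2]/u[:,2:]
def st():
    s=r.get_state();R=Rn.from_quat(s['eef_rot'])
    print('t%.2f'%s['clock'],'tcp',s['tool_pos'].round(4),'x',R.as_matrix()[:,0].round(3),'z',R.as_matrix()[:,2].round(3),'F',np.round(s['contact_force'],1),'op',round(s['opening'],3),'q',s['q'].round(2));return s
E
python3 - <<'E'
from h import *
P=vision.camera_params('top')
im=vision.snapshot('top')
cv2.imwrite('pics/topz.png',cv2.resize(im[110:270,100:400],None,fx=2.6,fy=2.6,interpolation=cv2.INTER_CUBIC))
for n,z in [('draining_rack',.04),('casting_stand',.06),('tall_cassette_center',.08),('short_cassette_center',.08),('gate_handle',.14),('flask',.05),('mortar',.03),('amber_bottle',.04),('capped_bottle',.04),('beaker',.05)]:
    for d in nets.boxes_of('top',n)[:3]:
        a,b=d['location'];print(n,round(d['score'],2),round(a*420),round(b*560),at_z(P,a*420,b*560,z).round(3))
Pw=vision.camera_params('wrist');E=Pw['extrinsics'];print('cam',-E[:3,:3].T@E[:3,3], 'dir',E[2,:3])
s=st();R=Rn.from_quat(s['eef_rot']).as_matrix();print(R.T@(-E[:3,:3].T@E[:3,3]-s['tool_pos']),R.T@E[2,:3])
E
```

```text
draining_rack 0.62 227 243 [0.468 0.296 0.04 ]
casting_stand 0.76 187 328 [ 0.619 -0.099  0.06 ]
casting_stand 0.67 276 419 [ 0.145 -0.38   0.06 ]
tall_cassette_center 0.58 239 149 [0.428 0.68  0.08 ]
tall_cassette_center 0.44 218 184 [0.515 0.537 0.08 ]
short_cassette_center 0.42 228 288 [0.413 0.108 0.08 ]
flask 0.55 232 288 [0.414 0.107 0.05 ]
mortar 0.96 220 319 [ 0.469 -0.033  0.03 ]
amber_bottle 0.65 225 350 [ 0.422 -0.159  0.04 ]
beaker 0.74 239 276 [0.388 0.164 0.05 ]
beaker 0.73 219 186 [0.529 0.53  0.05 ]
cam [ 0.22893584 -0.58676666  0.38418184] dir [-0.31109075 -0.07633406 -0.9473097 ]
t0.70 tcp [ 0.1485 -0.6071  0.2498] x [ 0.238 -0.971  0.   ] z [ 0. -0. -1.] F [0.4 0.4 0.2] op 0.998 q [ 1.36  0.69 -0.19  1.57  0.16  0.9  -0.22]
[-0.00064525 -0.08295051 -0.13439993] [1.11857191e-04 3.20364364e-01 9.47294390e-01]
```

View pics/topz.png

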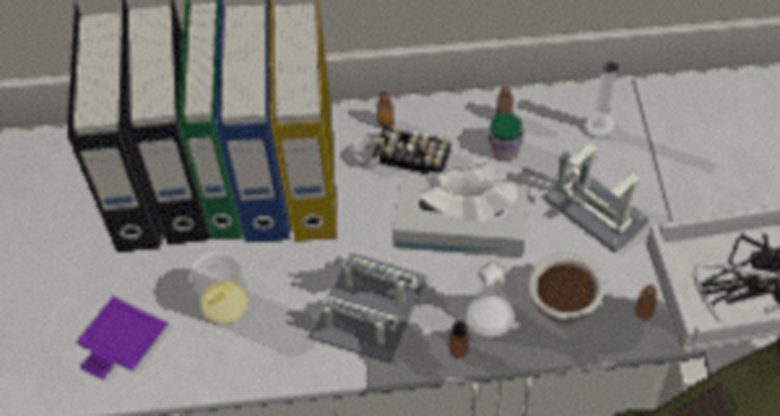

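>>> send_rows([
  {"delta_pos":[-2,-2,-3],"turn":0,"jaw":0},
  {"delta_pos":[-4,-5,-5.5],"turn":0,"jaw":0},
  {"delta_pos":[-6.5,-8,-8],"turn":0,"jaw":0},
  {"delta_pos":[-9,-11,-10],"turn":0,"jaw":0},
  {"delta_pos":[-11.5,-14,-11.5],"turn":0,"jaw":0},
  {"delta_pos":[-14,-17,-13],"turn":0,"jaw":0},
  {"delta_pos":[-16.5,-20,-14],"turn":0,"jaw":0},
  {"delta_pos":[-19,-23.3,-14],"turn":0,"jaw":0},
])

```text
clock: 1.37
tool_pos: [0.3262, -0.3722, 0.3918]
eef_rot: [0.786, -0.618, 0.002, 0.0]
contact_force: [0.5, -0.4, 0.3]
opening: 1.0
```

>>> send_rows([
  {"delta_pos":[-2.5,-3,0],"turn":0,"jaw":0},
  {"delta_pos":[-5,-6,0],"turn":0,"jaw":0},
  {"delta_pos":[-7.5,-9.5,0],"turn":0,"jaw":0},
  {"delta_pos":[-10,-13,0],"turn":0,"jaw":0},
  {"delta_pos":[-12.5,-16,0],"turn":0,"jaw":0},
  {"delta_pos":[-15,-19,0],"turn":0,"jaw":0},
  {"delta_pos":[-17,-22,0],"turn":0,"jaw":0},
  {"delta_pos":[-17,-22,0],"turn":0,"jaw":0},
])

```text
clock: 2.03
tool_pos: [0.503, -0.1473, 0.3897]
eef_rot: [0.79, -0.613, 0.0, -0.003]
contact_force: [0.1, 0.4, 0.8]
opening: 1.0
```

```bash
python3 - <<'E'
from h import *
st();P=vision.camera_params('wrist');im=vision.snapshot('wrist');cv2.imwrite('pics/w1.png',cv2.resize(im,None,fx=1.4,fy=1.4))
np.save('w1P.npy',P);cv2.imwrite('pics/w1raw.png',im)
for n,z in [('draining_rack',.04),('casting_stand',.06),('gate_handle',.14),('stand_slot',.012),('stand_posts',.107),('stand_horns',.118),('gate',.1),('flask',.05),('mortar',.03),('amber_bottle',.04),('capped_bottle',.04)]:
    for d in nets.boxes_of('wrist',n)[:2]:
        a,b=d['location'];print(n,round(d['score'],2),round(a*420),round(b*560),at_z(P,a*420,b*560,z).round(3))
E
```

```text
t2.03 tcp [ 0.503  -0.1473  0.3897] x [ 0.25  -0.968 -0.004] z [ 0.004  0.005 -1.   ] F [0.1 0.4 0.8] op 1.0 q [ 0.41  0.41 -0.32  1.65  0.14  1.1  -1.27]
draining_rack 0.65 73 15 [0.511 0.212 0.04 ]
casting_stand 0.93 329 370 [ 0.265 -0.349  0.06 ]
casting_stand 0.63 49 288 [ 0.624 -0.121  0.06 ]
gate_handle 0.65 13 249 [ 0.639 -0.078  0.14 ]
gate_handle 0.58 395 374 [ 0.217 -0.351  0.14 ]
stand_slot 0.9 45 286 [ 0.633 -0.117  0.012]
stand_slot 0.71 329 370 [ 0.232 -0.371  0.012]
stand_posts 0.94 50 284 [ 0.618 -0.118  0.107]
stand_posts 0.67 329 373 [ 0.298 -0.33   0.107]
stand_horns 0.89 329 369 [ 0.305 -0.32   0.118]
stand_horns 0.65 47 285 [ 0.62  -0.119  0.118]
gate 0.7 16 252 [ 0.642 -0.076  0.1  ]
gate 0.64 397 372 [ 0.174 -0.372  0.1  ]
flask 0.66 146 96 [0.445 0.098 0.05 ]
mortar 0.77 165 181 [ 0.441 -0.012  0.03 ]
amber_bottle 0.62 201 273 [ 0.426 -0.152  0.04 ]
capped_bottle 0.68 178 40 [0.377 0.175 0.04 ]
capped_bottle 0.42 74 14 [0.51  0.214 0.04 ]
```

View pics/w1.png

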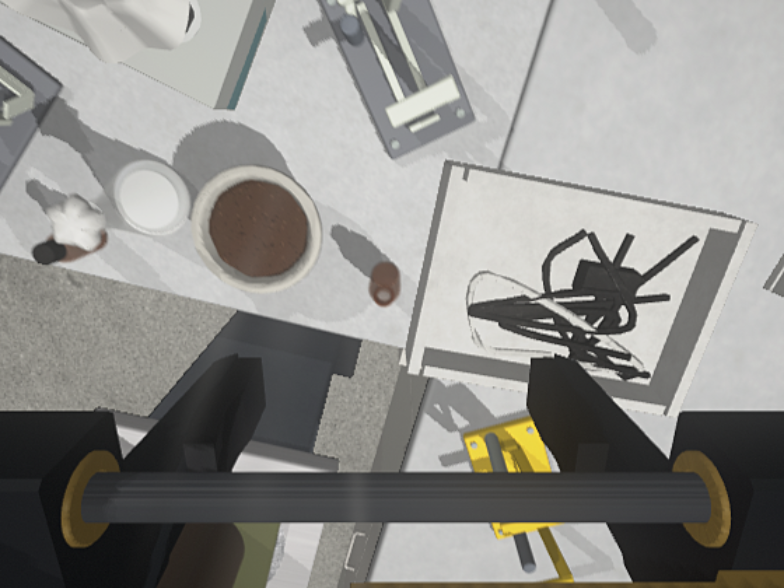

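>>> send_rows([
  {"delta_pos":[-0.3,-2,2.5],"turn":0,"jaw":0},
  {"delta_pos":[-0.6,-4.5,5],"turn":0,"jaw":0},
  {"delta_pos":[-1,-6.5,7.5],"turn":0,"jaw":0},
  {"delta_pos":[-1.2,-7.5,9],"turn":0,"jaw":0},
  {"delta_pos":[-1.2,-7.5,9],"turn":0,"jaw":0},
])

```text
clock: 3.05
tool_pos: [0.5682, -0.1242, 0.2958]
eef_rot: [0.788, -0.616, -0.003, 0.001]
contact_force: [0.3, -0.1, -0.8]
opening: 1.002
```

```bash
python3 - <<'E'
from h import *
st();P=vision.camera_params('wrist');im=vision.snapshot('wrist');cv2.imwrite('pics/w2.png',cv2.resize(im,None,fx=1.4,fy=1.4))
np.save('w2P.npy',P);cv2.imwrite('pics/w2raw.png',im)
for n,z in [('casting_stand',.06),('gate_handle',.14),('stand_slot',.012),('stand_posts',.107),('stand_horns',.118),('gate',.1)]:
    for d in nets.boxes_of('wrist',n)[:2]:
        a,b=d['location'];print(n,round(d['score'],2),round(a*420),round(b*560),at_z(P,a*420,b*560,z).round(3))
E
```

```text
t3.05 tcp [ 0.5682 -0.1242  0.2958] x [ 0.24  -0.971 -0.004] z [-0.005  0.002 -1.   ] F [ 0.3 -0.1 -0.8] op 1.002 q [ 0.31  0.59 -0.29  1.63  0.2   0.95 -1.38]
casting_stand 0.82 87 288 [ 0.646 -0.11   0.06 ]
casting_stand 0.72 397 380 [ 0.287 -0.329  0.06 ]
gate_handle 0.77 42 240 [ 0.669 -0.066  0.14 ]
gate_handle 0.32 221 68 [0.491 0.053 0.14 ]
stand_slot 0.81 399 376 [ 0.235 -0.354  0.012]
stand_posts 0.91 87 283 [ 0.645 -0.104  0.107]
stand_posts 0.73 395 379 [ 0.336 -0.298  0.107]
stand_horns 0.83 86 285 [ 0.646 -0.106  0.118]
stand_horns 0.68 398 376 [ 0.341 -0.289  0.118]
gate 0.6 43 244 [ 0.671 -0.064  0.1  ]
```

View pics/w2.png

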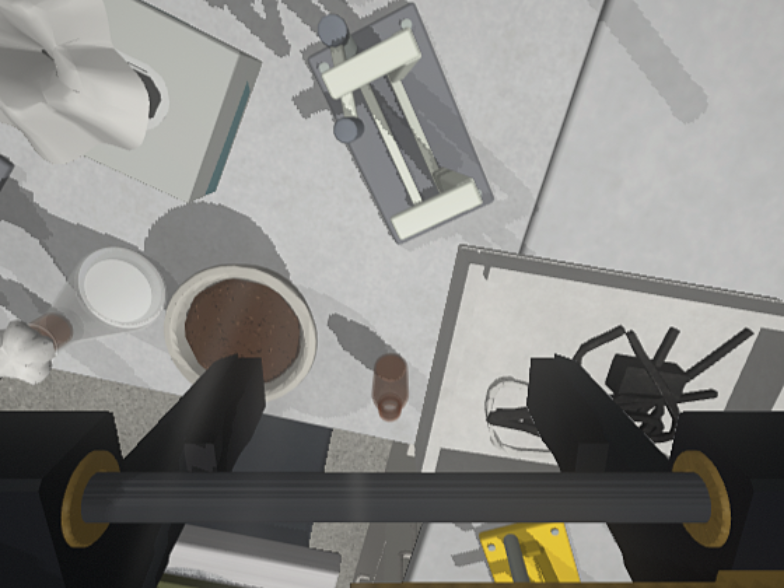

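```bash
python3 - <<'E'
import cv2
im=cv2.imread('pics/w2raw.png')
cv2.imwrite('pics/w2z.png',cv2.resize(im[0:180,200:360],None,fx=3.3,fy=3.3,interpolation=cv2.INTER_CUBIC))
E
```

```text
(no output)
```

View pics/w2z.png

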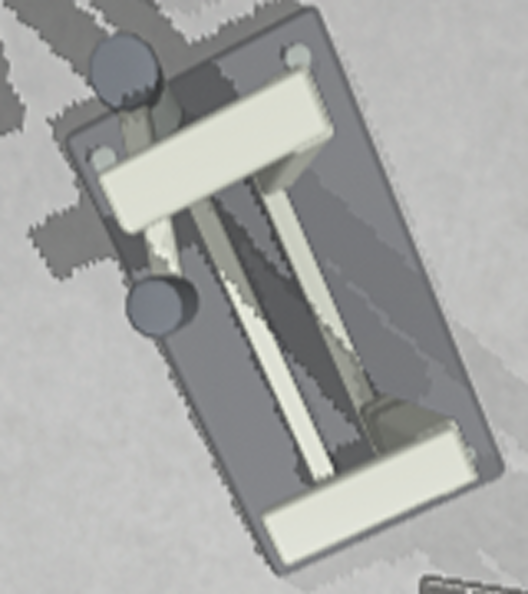

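```bash
cat > fit.py <<'E'
from h import *
from scipy.optimize import least_squares
P=np.load('w2P.npy',allow_pickle=True).item()
f=lambda u,v:np.array([200+(u+.5)/3.3-.5,(v+.5)/3.3-.5])
base=[f(315,8),f(503,472),f(283,575),f(65,140)]
h1=[f(97,175),f(125,233),f(332,130),f(300,70)]
h2=[f(263,515),f(285,568),f(478,475),f(455,420)]
pin=f(157,305);piv=f(125,68)
def model(p):
    x,y,a,xb,xo,zb,g,zp=p
    c,s=np.cos(a),np.sin(a)
    L=[[xo+46,83,zb],[xo+46,-83,zb],[xo-46,-83,zb],[xo-46,83,zb],
       [-.028e3,54,113],[-28,38,113],[xb,38,113],[xb,54,113],
       [-28,-38,113],[-28,-54,113],[xb,-54,113],[xb,-38,113],
       [-12-56*np.sin(g),74-56*np.cos(g),138],[-12,74,zp]]
    L=np.array(L)*1e-3
    W=np.c_[x+c*L[:,0]-s*L[:,1],y+s*L[:,0]+c*L[:,1],L[:,2]+.012]
    return W
O=np.array(base+h1+h2+[pin,piv])
def res(p): return (proj(P,model(p))-O).ravel()
r0=least_squares(res,[.65,-.1,-1.4,40,0,0,.1,100],x_scale=[.01,.01,.1,10,10,10,.1,10],loss='soft_l1')
if __name__=='__main__':
    print(r0.x.round(4));print(res(r0.x).reshape(-1,2).round(1))
    # tissue box corners (scaled 1.4 px) , ground/top guesses
    for n,(u,v) in dict(tbR=(262,62),tbB=(190,200)).items():
        for z in (0,.08): print(n,z,at_z(P,v/1.4,u/1.4,z).round(3))
    print('mortar',at_z(P,330/1.4,242/1.4,.06).round(3),'flask base',at_z(P,290/1.4,120/1.4,.0).round(3))
E
python3 fit.py
```

```text
[  0.6363  -0.1123  -0.8838  26.9359   1.4087 -11.0412   0.2581  96.1934]
[[-0.4 -0.5]
 [ 0.5 -0.9]
 [-1.6 -0.2]
 [ 0.1  0.1]
 [-0.4 -0.7]
 [ 0.6  1.1]
 [-0.3  0.1]
 [ 0.8 -2.2]
 [-0.4 -0.3]
 [ 0.8 -0.2]
 [ 0.   1.2]
 [-0.2  0.9]
 [ 0.1  0.5]
 [-0.2  0.2]]
tbR 0 [0.662 0.009 0.   ]
tbR 0.08 [ 0.659 -0.012  0.08 ]
tbB 0 [0.538 0.053 0.   ]
tbB 0.08 [0.559 0.024 0.08 ]
mortar [ 0.457 -0.021  0.06 ] flask base [0.439 0.107 0.   ]
```

```bash
python3 - <<'E'
from h import *
import fit
P1=np.load('w1P.npy',allow_pickle=True).item();P2=fit.P
def tri(a,b):
    C1,d1=ray(P1,a[1]/1.4,a[0]/1.4);C2,d2=ray(P2,b[1]/1.4,b[0]/1.4)
    A=np.c_[d1,-d2];t=np.linalg.lstsq(A,C2-C1,rcond=None)[0]
    return (C1+d1*t[0]).round(3),(C2+d2*t[1]).round(3)
print('hole',tri((190,12),(160,95)));print('topcorner B',tri((216,104),(190,185)),tri((216,104),(190,200)))
im=vision.snapshot('side');cv2.imwrite('pics/sz.png',cv2.resize(im[160:260,100:360],None,fx=3,fy=3,interpolation=cv2.INTER_CUBIC))
im=vision.snapshot('top');cv2.imwrite('pics/tz.png',cv2.resize(im[130:260,220:380],None,fx=4.5,fy=4.5,interpolation=cv2.INTER_CUBIC))
E
```

```text
hole (array([0.622, 0.062, 0.059]), array([0.622, 0.06 , 0.058]))
topcorner B (array([0.552, 0.049, 0.008]), array([0.553, 0.051, 0.009])) (array([0.556, 0.028, 0.07 ]), array([0.556, 0.028, 0.07 ]))
```

View pics/sz.png

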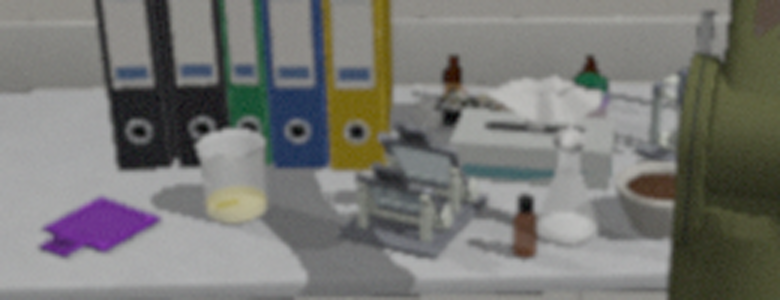

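View pics/tz.png

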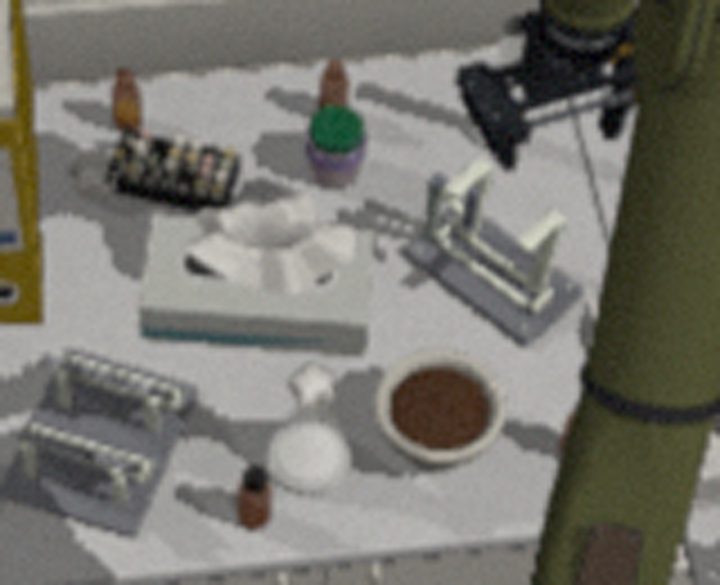

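```bash
cat >> h.py <<'E'
SX,SY,SA=0.6363,-0.1123,-0.8838
def S(l): # stand_slot frame mm -> world
    l=np.array(l)/1000.;c,s=np.cos(SA),np.sin(SA)
    return np.array([SX+c*l[0]-s*l[1],SY+s*l[0]+c*l[1],.012+l[2]])
def pin(g,z=130): return S([-12-56*np.sin(g),74-56*np.cos(g),z])
def tool(dw,yaw): # world delta(m) -> tool cm ; yaw = angle of tool x, z down
    x=np.array([np.cos(yaw),np.sin(yaw),0]);y=np.array([np.sin(yaw),-np.cos(yaw),0])
    return (100*np.array([x@dw,y@dw,-dw[2]])).round(2)
E
python3 - <<'E'
from h import *
s=st();yaw=np.arctan2(-.971,.24)
print(pin(.258))
tcp=np.array([.569,-.1245,.297])
d=pin(.258);d[2]=.175
print(tool(d-tcp,yaw))
p0=pin(.258)
for g in np.linspace(.258,1.57,9): print(round(g,2),tool(pin(g)-p0,yaw),pin(g).round(3))
E
```

```text
t3.50 tcp [ 0.5683 -0.1267  0.3004] x [ 0.237 -0.972  0.001] z [ 0.001 -0.001 -1.   ] F [-1.2  0.5 -0.2] op 0.997 q [ 0.31  0.58 -0.29  1.63  0.2   0.96 -1.38]
[ 0.63497733 -0.0793837   0.142     ]
[-2.8  -7.49 12.2 ]
0.26 [ 0.  0. -0.] [ 0.635 -0.079  0.142]
0.42 [-0.91  0.1  -0.  ] [ 0.632 -0.071  0.142]
0.59 [-1.83  0.04 -0.  ] [ 0.63  -0.062  0.142]
0.75 [-2.72 -0.16 -0.  ] [ 0.63  -0.053  0.142]
0.91 [-3.57 -0.51 -0.  ] [ 0.631 -0.043  0.142]
1.08 [-4.35 -0.99 -0.  ] [ 0.634 -0.035  0.142]
1.24 [-5.05 -1.59 -0.  ] [ 0.638 -0.027  0.142]
1.41 [-5.63 -2.3  -0.  ] [ 0.644 -0.019  0.142]
1.57 [-6.09 -3.09 -0.  ] [ 0.65  -0.013  0.142]
```

>>> send_rows([
  {"delta_pos":[-1,-2.5,2],"turn":0,"jaw":0},
  {"delta_pos":[-2,-5,4],"turn":0,"jaw":0},
  {"delta_pos":[-2.8,-7.5,6],"turn":0,"jaw":0},
  {"delta_pos":[-2.8,-7.5,9],"turn":0,"jaw":0},
  {"delta_pos":[-2.8,-7.5,12],"turn":0,"jaw":0},
  {"delta_pos":[-2.8,-7.5,13],"turn":0,"jaw":0.2},
  {"delta_pos":[-2.8,-7.5,13],"turn":0,"jaw":0.4},
])

```text
clock: 4.08
tool_pos: [0.6325, -0.0815, 0.1669]
eef_rot: [0.787, -0.617, -0.002, 0.002]
contact_force: [0.4, -0.8, -0.5]
opening: 0.873
```

```bash
python3 - <<'E'
from h import *
st();im=vision.snapshot('wrist');cv2.imwrite('pics/w3.png',cv2.resize(im,None,fx=1.4,fy=1.4))
P=vision.camera_params('wrist');print(proj(P,[pin(.258,138),pin(.258,100)])*1.4)
E
```

```text
t4.08 tcp [ 0.6325 -0.0815  0.1669] x [ 0.237 -0.971 -0.001] z [-0.006 -0.    -1.   ] F [ 0.4 -0.8 -0.5] op 0.873 q [ 0.19  0.81 -0.25  1.59  0.26  0.78 -1.5 ]
[[391.820887   365.07637858]
 [392.37688013 321.77981496]]
```

View pics/w3.png

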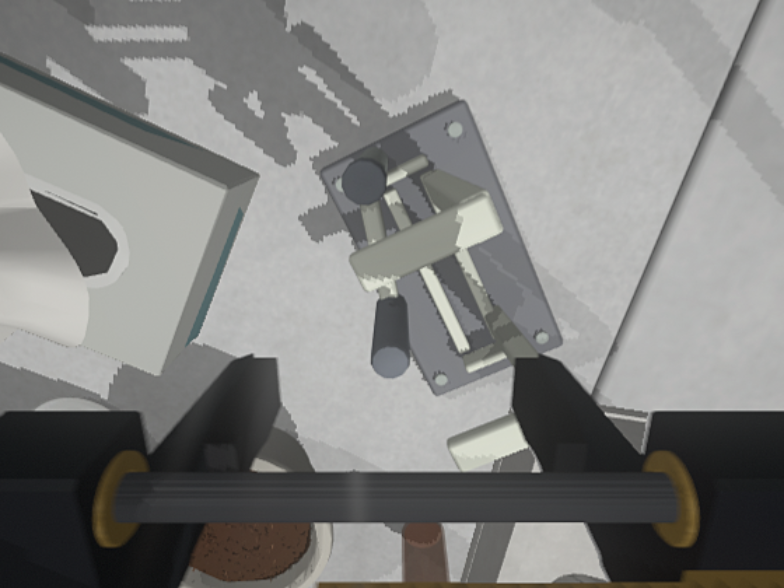

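>>> send_rows([
  {"delta_pos":[0,0,1.5],"turn":0,"jaw":0.5},
  {"delta_pos":[0,0,2.3],"turn":0,"jaw":0.7},
  {"delta_pos":[0,0,2.3],"turn":0,"jaw":1},
  {"delta_pos":[0,0,2.3],"turn":0,"jaw":1},
  {"delta_pos":[0,0,2.3],"turn":0,"jaw":1},
  {"delta_pos":[0,0,2.3],"turn":0,"jaw":1},
  {"delta_pos":[0,0,2.3],"turn":0,"jaw":1},
], force=15)

```text
clock: 4.72
tool_pos: [0.635, -0.0812, 0.1472]
eef_rot: [0.787, -0.617, 0.001, -0.0]
contact_force: [0.5, 0.4, -0.3]
opening: 0.299
```

>>> send_rows([
  {"delta_pos":[0,0,0],"turn":0,"jaw":1},
  {"delta_pos":[0,0,0],"turn":0,"jaw":1},
  {"delta_pos":[0,0,0],"turn":0,"jaw":1},
])

```text
clock: 4.97
tool_pos: [0.6348, -0.0809, 0.1467]
eef_rot: [0.787, -0.617, 0.0, -0.0]
contact_force: [-0.9, 0.6, 1.8]
opening: 0.147
```

>>> send_rows([
  {"delta_pos":[-0.9,0.1,0],"turn":0,"jaw":1},
  {"delta_pos":[-1.8,0.05,0],"turn":0,"jaw":1},
  {"delta_pos":[-2.7,-0.15,0],"turn":0,"jaw":1},
  {"delta_pos":[-3.55,-0.5,0],"turn":0,"jaw":1},
  {"delta_pos":[-4.35,-1,0],"turn":0,"jaw":1},
  {"delta_pos":[-5.05,-1.6,0],"turn":0,"jaw":1},
  {"delta_pos":[-5.6,-2.3,0],"turn":0,"jaw":1},
  {"delta_pos":[-6.1,-3.1,0],"turn":0,"jaw":1},
])

```text
clock: 5.63
tool_pos: [0.6503, -0.0132, 0.1462]
eef_rot: [0.787, -0.617, -0.0, 0.0]
contact_force: [-2.2, -4.5, 1.9]
opening: 0.152
```

```bash
python3 - <<'E'
from h import *
st();im=vision.snapshot('wrist');cv2.imwrite('pics/w4.png',cv2.resize(im,None,fx=1.4,fy=1.4))
E
```

```text
t5.63 tcp [ 0.6503 -0.0132  0.1462] x [ 0.238 -0.971 -0.   ] z [-0.001  0.    -1.   ] F [-2.2 -4.5  1.9] op 0.152 q [ 0.07  0.85 -0.23  1.57  0.25  0.75 -1.6 ]
```

View pics/w4.png

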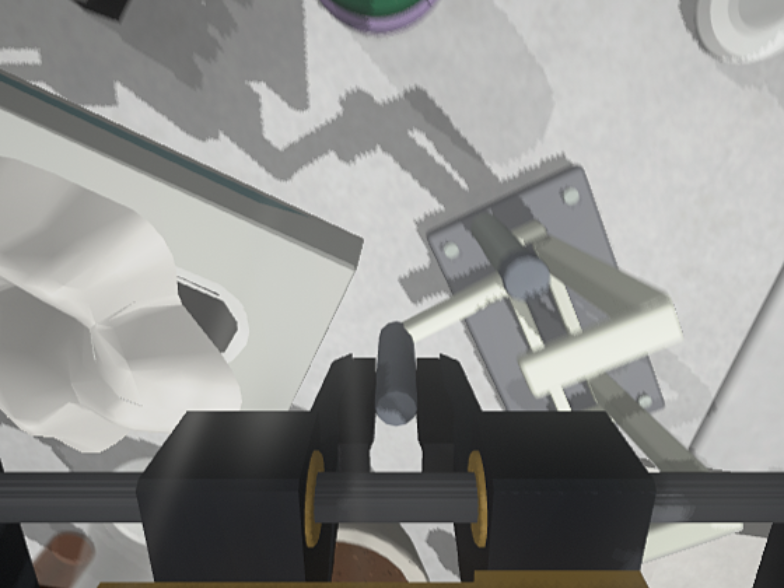

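>>> send_rows([
  {"delta_pos":[-6.1,-3.1,0],"turn":0,"jaw":0.6},
  {"delta_pos":[0,0,0],"turn":0,"jaw":0.6},
])

```text
clock: 5.85
tool_pos: [0.6557, 0.0026, 0.1466]
eef_rot: [0.793, -0.609, 0.001, -0.006]
contact_force: [0.6, 5.1, 0.8]
opening: 0.59
```

```bash
python3 - <<'E'
from h import *
st();im=vision.snapshot('wrist');cv2.imwrite('pics/w5.png',cv2.resize(im,None,fx=1.4,fy=1.4));st()
E
```

```text
t5.85 tcp [0.6557 0.0026 0.1466] x [ 0.258 -0.966 -0.006] z [ 0.009  0.008 -1.   ] F [0.6 5.1 0.8] op 0.59 q [ 0.05  0.85 -0.24  1.56  0.25  0.75 -1.6 ]
t5.90 tcp [ 0.6511 -0.0165  0.146 ] x [ 0.241 -0.97   0.004] z [ 0.002 -0.004 -1.   ] F [-2.4 -7.5  0.5] op 0.532 q [ 0.07  0.85 -0.22  1.57  0.25  0.75 -1.59]
```

View pics/w5.png

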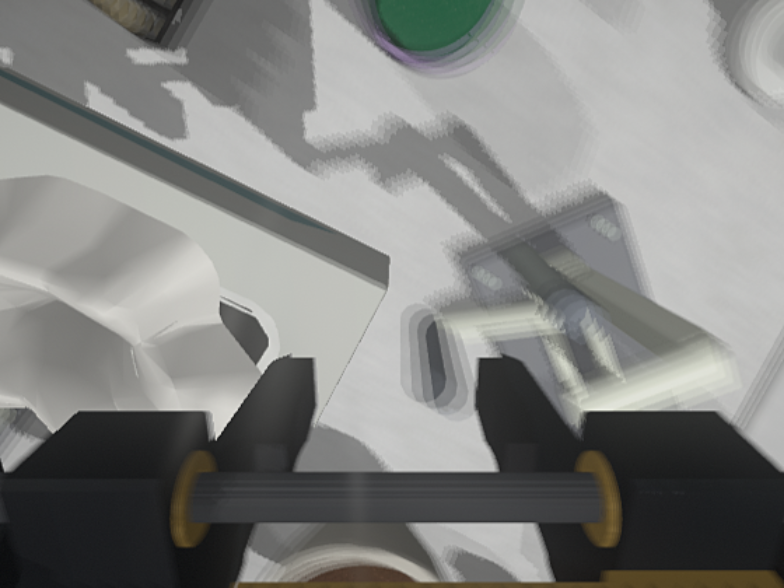

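>>> send_rows([
  {"delta_pos":[0,0,-2.5],"turn":0,"jaw":0.4},
  {"delta_pos":[0,0,-6],"turn":0,"jaw":0.2},
  {"delta_pos":[-2.5,1,-9],"turn":0,"jaw":0},
  {"delta_pos":[-5.5,2.5,-11.5],"turn":0,"jaw":0},
  {"delta_pos":[-9,4.5,-13],"turn":0,"jaw":0},
  {"delta_pos":[-12.5,6.5,-14.5],"turn":0,"jaw":0},
  {"delta_pos":[-16,8.5,-16],"turn":0,"jaw":0},
  {"delta_pos":[-19.5,10.5,-17.5],"turn":0,"jaw":0},
])

```text
clock: 6.57
tool_pos: [0.5045, 0.1489, 0.3203]
eef_rot: [0.787, -0.617, -0.0, -0.001]
contact_force: [0.9, 0.3, 0.3]
opening: 0.997
```

>>> send_rows([
  {"delta_pos":[-3.5,2,-1],"turn":0,"jaw":0},
  {"delta_pos":[-7,4,-2],"turn":0,"jaw":0},
  {"delta_pos":[-10.5,6,-3],"turn":0,"jaw":0},
  {"delta_pos":[-14,7,-4],"turn":0,"jaw":0},
  {"delta_pos":[-14,7,-4],"turn":0,"jaw":0},
  {"delta_pos":[-14,7,-4],"turn":0,"jaw":0},
])

```text
clock: 7.07
tool_pos: [0.4031, 0.2693, 0.3603]
eef_rot: [0.789, -0.615, -0.001, -0.002]
contact_force: [1.2, -0.8, -0.7]
opening: 0.998
```

```bash
python3 - <<'E'
from h import *
st();P=vision.camera_params('wrist');im=vision.snapshot('wrist');cv2.imwrite('pics/w6.png',cv2.resize(im,None,fx=1.4,fy=1.4))
np.save('w6P.npy',P);cv2.imwrite('pics/w6raw.png',im)
for n,z in [('draining_rack',.04),('tall_cassette_center',.08),('tall_cassette_tab',.11),('short_cassette_center',.08),('flask',.05),('capped_bottle',.04)]:
    for d in nets.boxes_of('wrist',n)[:3]:
        a,b=d['location'];print(n,round(d['score'],2),round(a*420),round(b*560),at_z(P,a*420,b*560,z).round(3))
E
```

```text
t7.07 tcp [0.4031 0.2693 0.3603] x [ 0.244 -0.97  -0.003] z [ 0.002  0.004 -1.   ] F [ 1.2 -0.8 -0.7] op 0.998 q [-0.47  0.37 -0.31  1.81  0.13  0.97 -2.16]
draining_rack 0.62 91 296 [0.48  0.273 0.04 ]
tall_cassette_center 0.77 10 5 [0.484 0.59  0.08 ]
tall_cassette_center 0.6 63 287 [0.505 0.292 0.08 ]
tall_cassette_tab 0.75 61 284 [0.505 0.294 0.11 ]
tall_cassette_tab 0.71 11 7 [0.483 0.567 0.11 ]
short_cassette_center 0.65 117 242 [0.437 0.327 0.08 ]
flask 0.96 154 422 [0.445 0.1   0.05 ]
capped_bottle 0.96 181 359 [0.389 0.162 0.04 ]
```

View pics/w6.png

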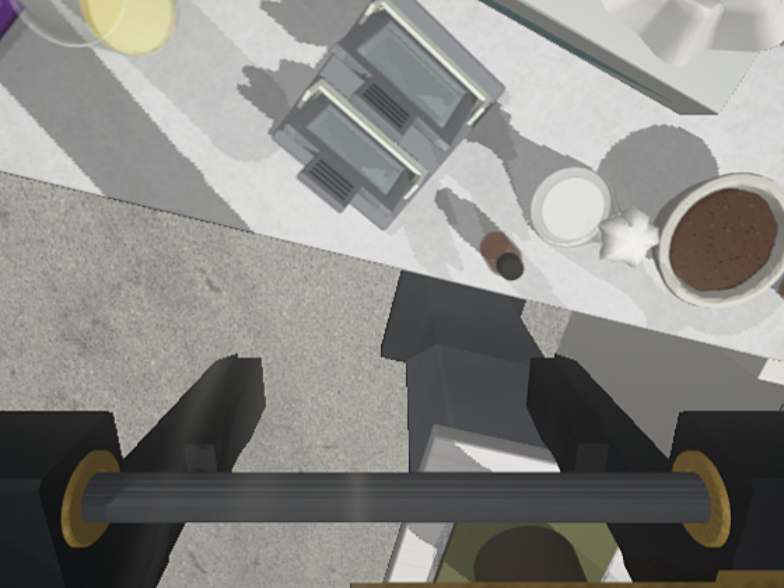

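```bash
python3 - <<'E'
import cv2
im=cv2.imread('pics/w6raw.png')
cv2.imwrite('pics/w6z.png',cv2.resize(im[0:170,180:370],None,fx=3.4,fy=3.4,interpolation=cv2.INTER_CUBIC))
E
```

```text
(no output)
```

View pics/w6z.png

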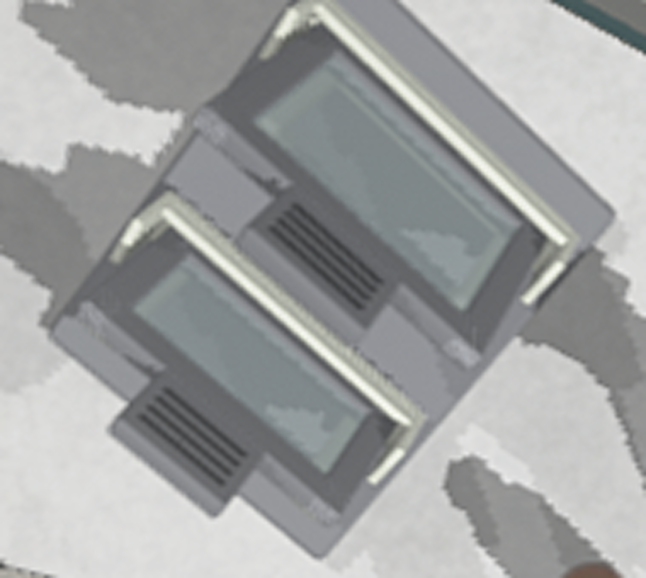

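```bash
cat > fitr.py <<'E'
from h import *
from scipy.optimize import least_squares
P=np.load('w6P.npy',allow_pickle=True).item()
f=lambda u,v:np.array([180+(u+.5)/3.4-.5,(v+.5)/3.4-.5])
def rk(p,L):
    x,y,a=p;L=np.array(L,float)*1e-3;c,s=np.cos(a),np.sin(a)
    return np.c_[x+c*L[:,0]-s*L[:,1],y+s*L[:,0]+c*L[:,1],L[:,2]]
def cas(foot,H,off=0,tabc=0):
    # local pts: lower/upper face corners;   t across thickness (+ = +x side = upper face)
    th=np.radians(30);ez=np.array([-np.sin(th),0,np.cos(th)]);ex=np.array([np.cos(th),0,np.sin(th)])
    o=np.array([foot+off,0,22.])
    g=lambda t,y,z:o+ex*t+np.array([0,y,0])+ez*z
    pts=[g(t,y,z) for t in(-4,4) for (y,z) in[(-55,0),(-55,H),(-22,H),(-22,H+34),(22,H+34),(22,H),(55,H),(55,0)]]
    return pts
if __name__=='__main__':
    O=np.array([f(612,213),f(320,555),f(50,330)])
    best=None
    for zb in (0,5,10):
        res=lambda p:(proj(P,rk(p,[[88,-70,zb],[-88,-70,zb],[-88,70,zb]]))-O).ravel()
        s=least_squares(res,[.47,.29,.9]);print(zb,s.x.round(4),s.fun.round(1))
        if zb==5: p=s.x
    im=cv2.imread('pics/w6raw.png');im=cv2.resize(im[0:170,180:370],None,fx=3.4,fy=3.4,interpolation=cv2.INTER_CUBIC)
    for foot,H,col in((60,100,(0,0,255)),(-25,70,(0,255,0))):
        q=(proj(P,rk(p,cas(foot,H)))-[180,0]+.5)*3.4-.5
        for k in(0,8): cv2.polylines(im,[q[k:k+8].round().astype(int)],True,col if k else (255,100,0),1)
    cv2.imwrite('pics/w6fit.png',im)
E
python3 fitr.py
```

```text
0 [ 0.4861  0.3006 -0.4597] [ 0.9 -0.4 -0.1  0.5 -0.9  0.1]
5 [ 0.4863  0.3006 -0.4599] [ 1.8 -0.7 -0.2  1.1 -1.7  0. ]
10 [ 0.4865  0.3006 -0.4601] [ 2.7 -1.1 -0.2  1.8 -2.6  0. ]
```

View pics/w6fit.png

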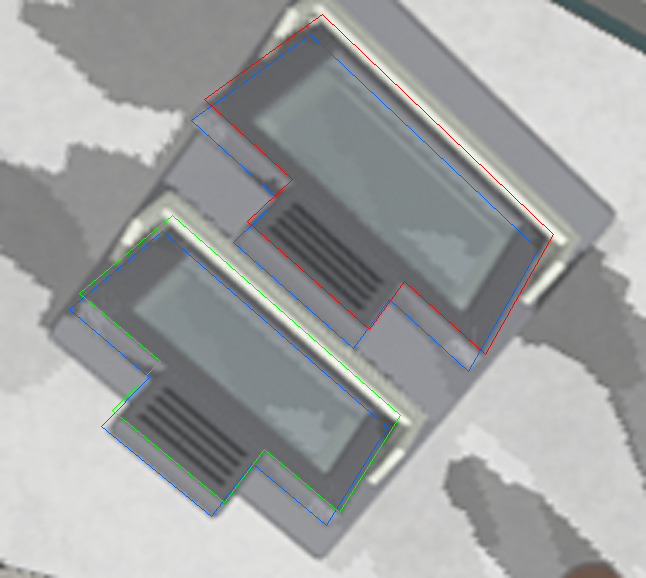

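```bash
cat >> h.py <<'E'
RX,RY,RA=.4861,.3006,-.4597
def Rk(l):
    l=np.array(l)/1000.;c,s=np.cos(RA),np.sin(RA)
    return np.array([RX+c*l[0]-s*l[1],RY+s*l[0]+c*l[1],l[2]])
E
python3 - <<'E'
from h import *
t=Rk([-3,0,133]);print(t)
y=np.arctan2(-.971,.238)
print(tool(t+[0,0,.097]-np.array([.4031,.2693,.3603]),y), np.degrees(y)-(np.degrees(RA)-90))
E
```

```text
[0.48341144 0.30193104 0.133     ]
[-1.26 -8.58 13.03] 40.11101527491529
```

>>> send_rows([
  {"delta_pos":[-0.2,-1.5,2.5],"turn":7,"jaw":0},
  {"delta_pos":[-0.4,-3,5],"turn":14,"jaw":0},
  {"delta_pos":[-0.6,-4.5,7.5],"turn":21,"jaw":0},
  {"delta_pos":[-0.9,-6,9.5],"turn":28,"jaw":0},
  {"delta_pos":[-1.1,-7.5,11.5],"turn":35,"jaw":0},
  {"delta_pos":[-1.3,-8.6,13],"turn":40.1,"jaw":0},
  {"delta_pos":[-1.3,-8.6,13],"turn":40.1,"jaw":0},
  {"delta_pos":[-1.3,-8.6,13],"turn":40.1,"jaw":0},
])

```text
clock: 8.08
tool_pos: [0.4844, 0.2981, 0.2286]
eef_rot: [-0.528, 0.849, -0.001, -0.001]
contact_force: [-0.4, 0.6, 0.8]
opening: 0.998
```

```bash
python3 - <<'E'
from h import *
for i in range(3):
  st();P=vision.camera_params('wrist');im=vision.snapshot('wrist')
print('want yaw',np.degrees(RA)-90)
from fitr import rk,cas
im=im.copy()
q=proj(P,rk((RX,RY,RA),cas(60,100)))
for k in(0,8): cv2.polylines(im,[q[k:k+8].round().astype(int)],True,(0,0,255) if k else (255,100,0),1)
cv2.imwrite('pics/w7.png',cv2.resize(im,None,fx=1.4,fy=1.4))
E
```

```text
t8.08 tcp [0.4844 0.2981 0.2286] x [-0.442 -0.897  0.003] z [-0.001 -0.002 -1.   ] F [-0.4  0.6  0.8] op 0.998 q [-0.65  0.64  0.03  1.77 -0.03  0.74 -2.64]
t8.13 tcp [0.4843 0.2984 0.2296] x [-0.442 -0.897  0.001] z [-0.001 -0.001 -1.   ] F [-0.6  0.2  0.2] op 1.0 q [-0.65  0.64  0.03  1.77 -0.03  0.74 -2.64]
t8.18 tcp [0.4844 0.2985 0.2302] x [-0.442 -0.897 -0.   ] z [ 0.     0.001 -1.   ] F [-0.6  0.1  0.1] op 1.002 q [-0.65  0.64  0.03  1.77 -0.03  0.74 -2.64]
want yaw -116.33886984216394
```

View pics/w7.png

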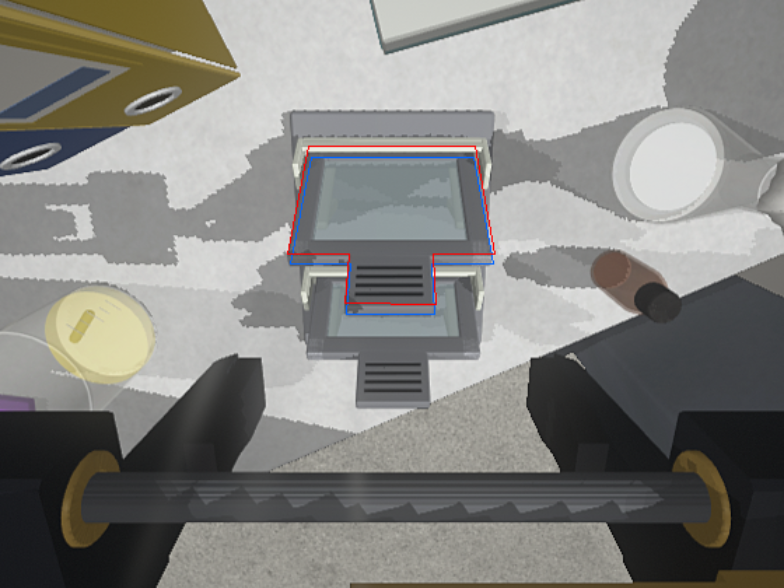

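>>> send_rows([
  {"delta_pos":[-0.25,0.2,3],"turn":0,"jaw":0},
  {"delta_pos":[-0.25,0.2,6],"turn":0,"jaw":0},
  {"delta_pos":[-0.25,0.2,8.5],"turn":0,"jaw":0},
  {"delta_pos":[-0.25,0.2,9.6],"turn":0,"jaw":0},
  {"delta_pos":[-0.25,0.2,9.6],"turn":0,"jaw":0},
], force=20)

```text
clock: 8.65
tool_pos: [0.4827, 0.3009, 0.1322]
eef_rot: [-0.528, 0.85, 0.0, -0.002]
contact_force: [-0.4, 0.1, -0.5]
opening: 1.002
```

```bash
python3 - <<'E'
from h import *
st();P=vision.camera_params('wrist');im=vision.snapshot('wrist')
print(Rk([-3,0,133]))
cv2.imwrite('pics/w8.png',cv2.resize(im,None,fx=1.4,fy=1.4))
E
```

```text
t8.65 tcp [0.4827 0.3009 0.1322] x [-0.443 -0.896  0.003] z [-0.003 -0.001 -1.   ] F [-0.4  0.1 -0.5] op 1.002 q [-0.65  0.78  0.02  1.84 -0.03  0.52 -2.64]
[0.48341144 0.30193104 0.133     ]
```

View pics/w8.png

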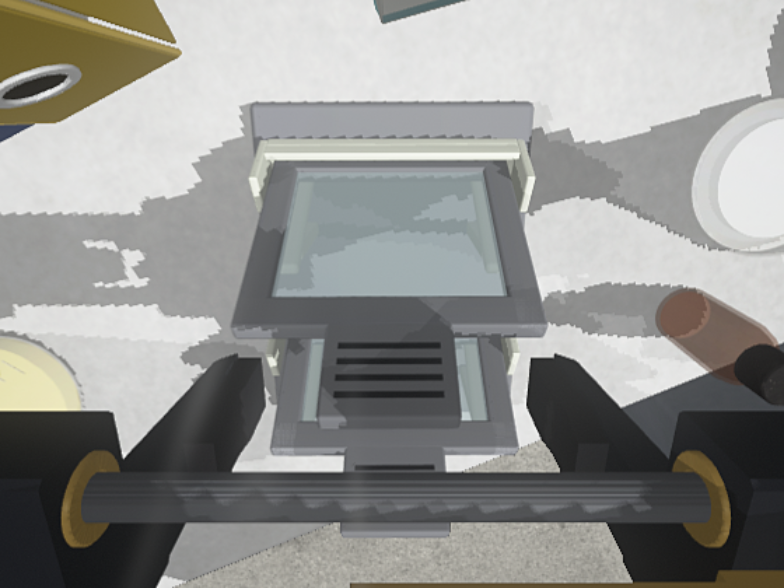

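>>> send_rows([
  {"delta_pos":[-0.15,0,0],"turn":0,"jaw":0.3},
  {"delta_pos":[-0.15,0,0],"turn":0,"jaw":0.7},
  {"delta_pos":[-0.15,0,0],"turn":0,"jaw":0.7},
  {"delta_pos":[-0.15,0,0],"turn":0,"jaw":0.7},
  {"delta_pos":[-0.15,0,0],"turn":0,"jaw":0.7},
  {"delta_pos":[-0.15,0,0],"turn":0,"jaw":0.7},
  {"delta_pos":[-0.15,0,0],"turn":0,"jaw":0.7},
], force=20)

```text
clock: 9.28
tool_pos: [0.4846, 0.303, 0.1336]
eef_rot: [-0.527, 0.85, -0.0, -0.0]
contact_force: [-1.8, -1.2, 1.0]
opening: 0.495
```

>>> send_rows([
  {"delta_pos":[0,0,0],"turn":0,"jaw":1},
  {"delta_pos":[0,0,0],"turn":0,"jaw":1},
  {"delta_pos":[0,0,0],"turn":0,"jaw":1},
], force=60)

```text
clock: 9.53
tool_pos: [0.4846, 0.3029, 0.1336]
eef_rot: [-0.527, 0.85, -0.0, -0.0]
contact_force: [-1.2, -0.7, 2.4]
opening: 0.486
```

```bash
python3 - <<'E'
from h import *
st();P=vision.camera_params('wrist');im=vision.snapshot('wrist')
cv2.imwrite('pics/w9.png',cv2.resize(im,None,fx=1.4,fy=1.4))
E
```

```text
t9.53 tcp [0.4846 0.3029 0.1336] x [-0.444 -0.896  0.   ] z [-0. -0. -1.] F [-1.2 -0.7  2.4] op 0.486 q [-0.65  0.78  0.03  1.84 -0.04  0.52 -2.64]
```

View pics/w9.png

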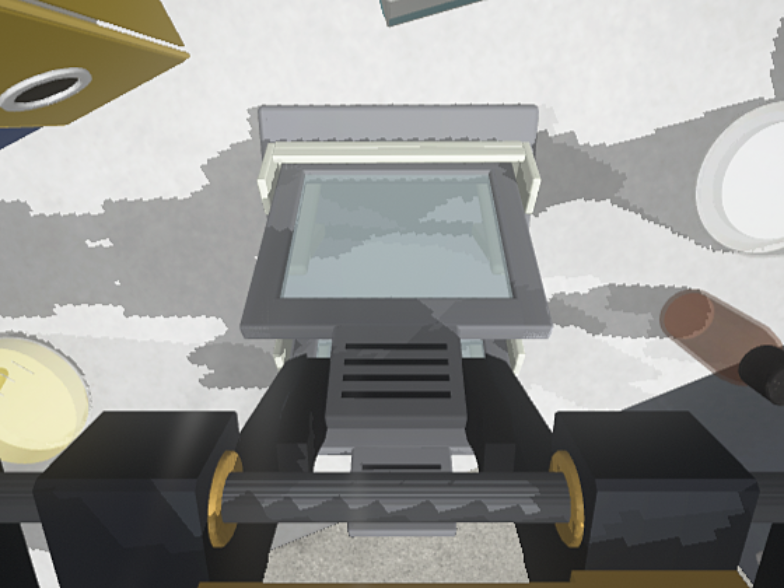

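>>> send_rows([
  {"delta_pos":[0,0,-0.7],"turn":0,"jaw":1},
  {"delta_pos":[0,0,-1.5],"turn":0,"jaw":1},
  {"delta_pos":[0,0,-3],"turn":0,"jaw":1},
  {"delta_pos":[0,0,-5],"turn":0,"jaw":1},
  {"delta_pos":[0,0,-7],"turn":0,"jaw":1},
  {"delta_pos":[0,0,-9],"turn":0,"jaw":1},
  {"delta_pos":[0,0,-10],"turn":0,"jaw":1},
])

```text
clock: 10.17
tool_pos: [0.4857, 0.3037, 0.2363]
eef_rot: [-0.527, 0.85, 0.0, 0.002]
contact_force: [-0.4, 0.2, -1.5]
opening: 0.489
```

```bash
python3 - <<'E'
from h import *
st();P=vision.camera_params('wrist');im=vision.snapshot('wrist')
np.save('w10P.npy',P);cv2.imwrite('pics/w10raw.png',im)
cv2.imwrite('pics/w10.png',cv2.resize(im,None,fx=1.4,fy=1.4))
E
```

```text
t10.17 tcp [0.4857 0.3037 0.2363] x [-0.444 -0.896 -0.004] z [ 0.003  0.002 -1.   ] F [-0.4  0.2 -1.5] op 0.489 q [-0.66  0.63  0.04  1.75 -0.04  0.75 -2.64]
```

View pics/w10.png

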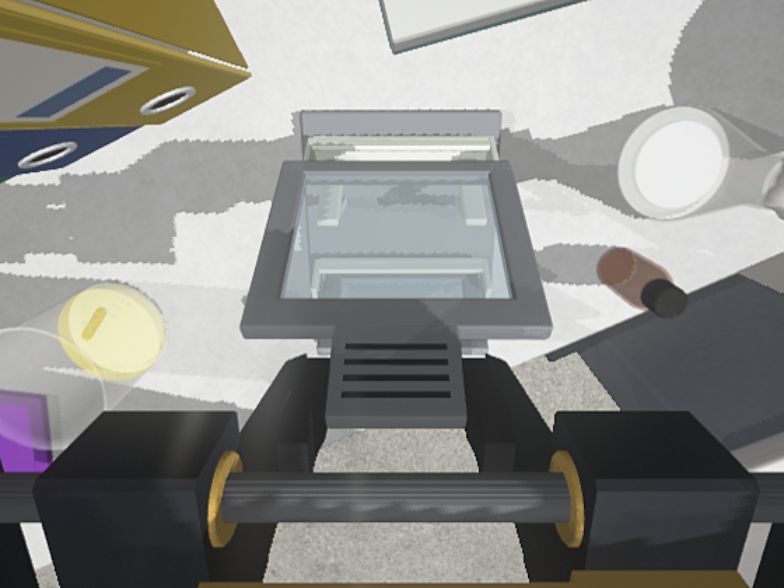

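```bash
python3 - <<'E'
import cv2
im=cv2.imread('pics/w10raw.png')
cv2.imwrite('pics/w10z.png',cv2.resize(im[105:310,160:405],None,fx=3.2,fy=2.9,interpolation=cv2.INTER_CUBIC))
E
```

```text
(no output)
```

View pics/w10z.png

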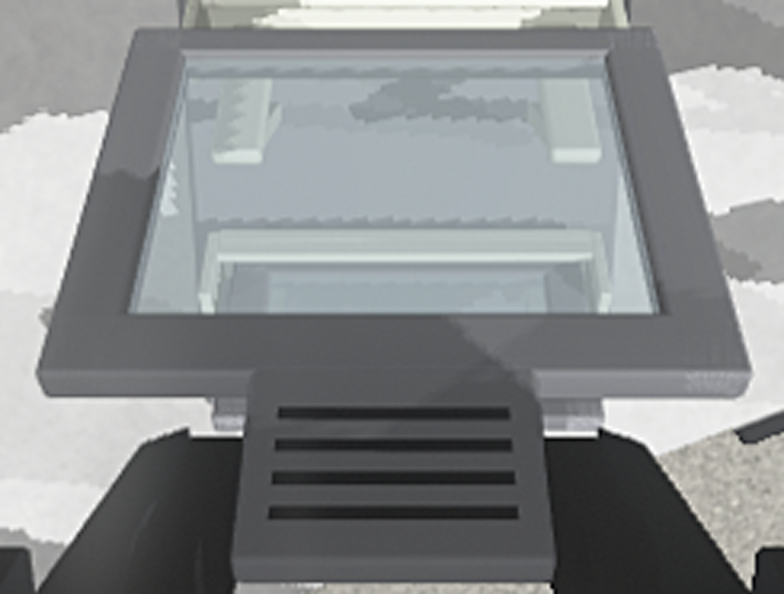

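```bash
cat > fitc.py <<'E'
from h import *
from scipy.optimize import least_squares
P=np.load('w10P.npy',allow_pickle=True).item()
tcp=np.array([.4853,.3035,.2350]);yw=np.arctan2(-.896,-.444)
X=np.array([np.cos(yw),np.sin(yw),0]);Y=np.array([np.sin(yw),-np.cos(yw),0]);Z=np.array([0,0,-1.])
f=lambda u,v:[160+(u+.5)/3.2-.5,105+(v+.5)/2.9-.5]
O=np.array([f(134,30),f(655,30),f(38,373),f(750,373),f(233,563),f(553,563),f(40,397),f(750,397)])
# cassette local (t upper+, w along tool x, z)
L=[(4,-55,0),(4,55,0),(4,-55,100),(4,55,100),(4,-22,134),(4,22,134),(-4,-55,100),(-4,55,100)]
def model(p):
    th,ox,oy,oz,dy,roll=p # o = tool coords (mm) of the cassette mid-plane at z=126
    out=[]
    for t,w,z in L:
        # in tool frame: y' toward rack -x is +Y? tool Y = (sin,-cos)
        v=np.array([w, 0,0])+np.array([0,np.sin(th),-np.cos(th)])*(z-126)+np.array([0,-np.cos(th),-np.sin(th)])*t
        v=Rn.from_euler('zy',[dy,roll]).apply(v)+[ox,oy,oz]
        out.append(tcp+(X*v[0]+Y*v[1]+Z*v[2])/1000)
    return np.array(out)
res=lambda p:(proj(P,model(p))-O).ravel()
s=least_squares(res,[.52,0,0,-2,0,0],x_scale=[.1,1,1,1,.1,.1])
if __name__=='__main__':
    print('Y dir',Y);print(s.x.round(3),np.degrees(s.x[0]));print(s.fun.reshape(-1,2).round(1))
E
python3 fitc.py
```

```text
Y dir [-0.8960215   0.44401066  0.        ]
[ 0.52  -0.379  2.962  3.015 -0.     0.   ] 29.79779226064957
[[ 0.2 -0.4]
 [ 0.  -0.6]
 [-1.2  0.2]
 [ 1.3  0.2]
 [-1.7 -1. ]
 [ 1.9 -0.9]
 [ 1.9  1.4]
 [-2.4  1.4]]
```

```bash
python3 - <<'E'
from h import *
yw=np.arctan2(-.896,-.444)
cur=np.array([.4855,.3035,.2350])
pre=S([-83.8,-.4,157]);print(pre,'low',S([-58.8,-.4,114]))
print(tool(pre-cur,yw), np.degrees(yw)-np.degrees(SA)+90)
E
```

```text
[ 0.58284329 -0.04776334  0.169     ] low [ 0.59869873 -0.0670922   0.126     ]
[ 27.15 -24.32   6.6 ] 24.27795172630904
```

>>> send_rows([
  {"delta_pos":[0,0,-2.5],"turn":0,"jaw":1},
  {"delta_pos":[0.5,-0.5,-5],"turn":0,"jaw":1},
  {"delta_pos":[2,-2,-7],"turn":2,"jaw":1},
  {"delta_pos":[4,-3.6,-8],"turn":4,"jaw":1},
  {"delta_pos":[6.3,-5.6,-8.5],"turn":7,"jaw":1},
  {"delta_pos":[8.8,-7.8,-8.5],"turn":10,"jaw":1},
  {"delta_pos":[11.3,-10.1,-8.5],"turn":13,"jaw":1},
  {"delta_pos":[13.8,-12.4,-8.5],"turn":16,"jaw":1},
])

```text
clock: 10.88
tool_pos: [0.5342, 0.1229, 0.3179]
eef_rot: [-0.403, 0.915, 0.0, -0.001]
contact_force: [-0.1, -0.0, -2.1]
opening: 0.489
```

```bash
python3 - <<'E'
from h import *
s=st();vision.snapshot('wrist');s=st()
yw=np.arctan2(-.896,-.444)-np.radians(16);print(np.cos(yw),np.sin(yw))
pre=S([-83.8,-.4,157]);print(tool(pre-s['tool_pos'],yw))
E
```

```text
t10.88 tcp [0.5342 0.1229 0.3179] x [-0.675 -0.738  0.001] z [-0.001 -0.    -1.   ] F [-0.1 -0.  -2.1] op 0.489 q [-0.39  0.51  0.13  1.72 -0.08  0.92 -2.54]
t10.93 tcp [0.5364 0.1132 0.3181] x [-0.685 -0.728  0.005] z [ 0.001 -0.008 -1.   ] F [ 3.  -6.8 -0.2] op 0.492 q [-0.38  0.51  0.14  1.72 -0.08  0.92 -2.54]
-0.6737874349011379 -0.7389252279962735
[  8.76 -14.27  14.91]
```

>>> send_rows([
  {"delta_pos":[2,-3.2,0.5],"turn":2,"jaw":1},
  {"delta_pos":[4,-6.2,2],"turn":4,"jaw":1},
  {"delta_pos":[6,-9.3,4],"turn":6,"jaw":1},
  {"delta_pos":[8,-12.3,6],"turn":8.3,"jaw":1},
  {"delta_pos":[9.5,-15,8],"turn":8.3,"jaw":1},
  {"delta_pos":[9.5,-15,10],"turn":8.3,"jaw":1},
  {"delta_pos":[9.5,-15,11],"turn":8.3,"jaw":1},
  {"delta_pos":[9.5,-15,11],"turn":8.3,"jaw":1},
])

```text
clock: 11.6
tool_pos: [0.5798, -0.045, 0.2071]
eef_rot: [-0.337, 0.941, 0.002, -0.001]
contact_force: [-2.2, 2.0, 5.3]
opening: 0.481
```

```bash
python3 - <<'E'
from h import *
s=st();vision.snapshot('wrist');vision.snapshot('wrist');s=st()
P=vision.camera_params('wrist');im=vision.snapshot('wrist');s=st()
np.save('w11P.npy',P);cv2.imwrite('pics/w11raw.png',im)
cv2.imwrite('pics/w11.png',cv2.resize(im,None,fx=1.4,fy=1.4))
pre=S([-83.8,-.4,157]);print('pre',pre,'yaw want',np.degrees(SA)-90)
E
```

```text
t11.60 tcp [ 0.5798 -0.045   0.2071] x [-0.772 -0.635  0.001] z [-0.003  0.003 -1.   ] F [-2.2  2.   5.3] op 0.481 q [-0.08  0.69  0.13  1.75 -0.13  0.71 -2.33]
t11.70 tcp [ 0.5806 -0.0458  0.2082] x [-0.773 -0.635  0.001] z [-0.002  0.001 -1.   ] F [-4.3  1.7  6.7] op 0.478 q [-0.08  0.69  0.13  1.75 -0.13  0.71 -2.33]
t11.75 tcp [ 0.5807 -0.0459  0.2084] x [-0.773 -0.635  0.   ] z [-0.001  0.001 -1.   ] F [-3.3  1.4  5.6] op 0.474 q [-0.08  0.69  0.13  1.75 -0.13  0.71 -2.33]
pre [ 0.58284329 -0.04776334  0.169     ] yaw want -140.63800993366215
```

View pics/w11.png

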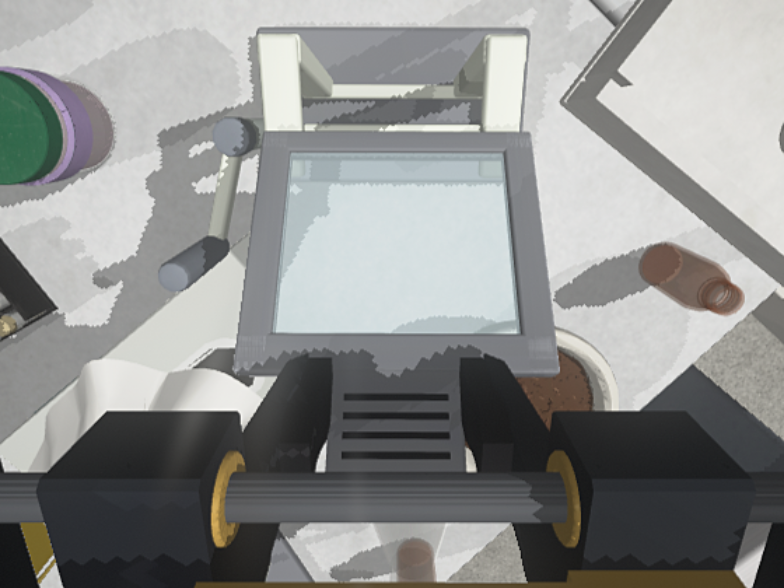

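>>> send_rows([
  {"delta_pos":[0,1,-0.5],"turn":0,"jaw":1},
  {"delta_pos":[0,2,-0.5],"turn":0,"jaw":1},
  {"delta_pos":[0,3,-0.5],"turn":0,"jaw":1},
  {"delta_pos":[0,3,-0.5],"turn":0,"jaw":1},
])

```text
clock: 12.08
tool_pos: [0.5599, -0.0204, 0.2129]
eef_rot: [-0.338, 0.941, 0.002, -0.001]
contact_force: [0.4, 0.7, -1.3]
opening: 0.477
```

```bash
python3 - <<'E'
from h import *
s=st();vision.snapshot('wrist');s=st()
P=vision.camera_params('wrist');im=vision.snapshot('wrist');s=st()
np.save('w12P.npy',P);cv2.imwrite('pics/w12raw.png',im)
cv2.imwrite('pics/w12.png',cv2.resize(im,None,fx=1.4,fy=1.4))
E
```

```text
t12.08 tcp [ 0.5599 -0.0204  0.2129] x [-0.771 -0.637  0.002] z [-0.004  0.002 -1.   ] F [ 0.4  0.7 -1.3] op 0.477 q [-0.12  0.66  0.13  1.81 -0.13  0.69 -2.37]
t12.13 tcp [ 0.5609 -0.0217  0.213 ] x [-0.772 -0.636  0.001] z [-0.002  0.001 -1.   ] F [ 1.4 -0.1 -0.6] op 0.478 q [-0.12  0.66  0.14  1.81 -0.13  0.69 -2.37]
t12.18 tcp [ 0.5616 -0.0227  0.2132] x [-0.772 -0.635  0.001] z [-0.001  0.    -1.   ] F [ 0.  -0.3 -1.9] op 0.479 q [-0.12  0.66  0.14  1.81 -0.13  0.69 -2.37]
```

View pics/w12.png

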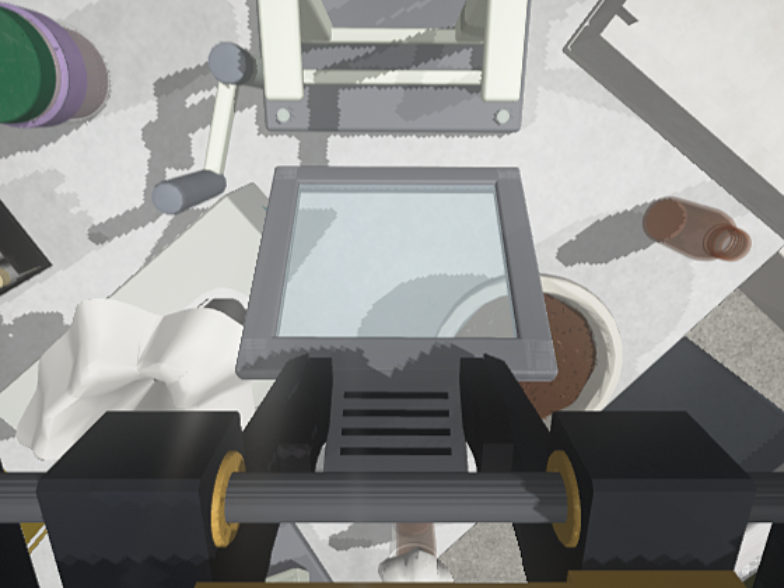

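```bash
python3 - <<'E'
import cv2
im=cv2.imread('pics/w12raw.png')
cv2.imwrite('pics/w12z.png',cv2.resize(im[110:340,160:410],None,fx=3.2,fy=2.6,interpolation=cv2.INTER_CUBIC))
E
```

```text
(no output)
```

View pics/w12z.png

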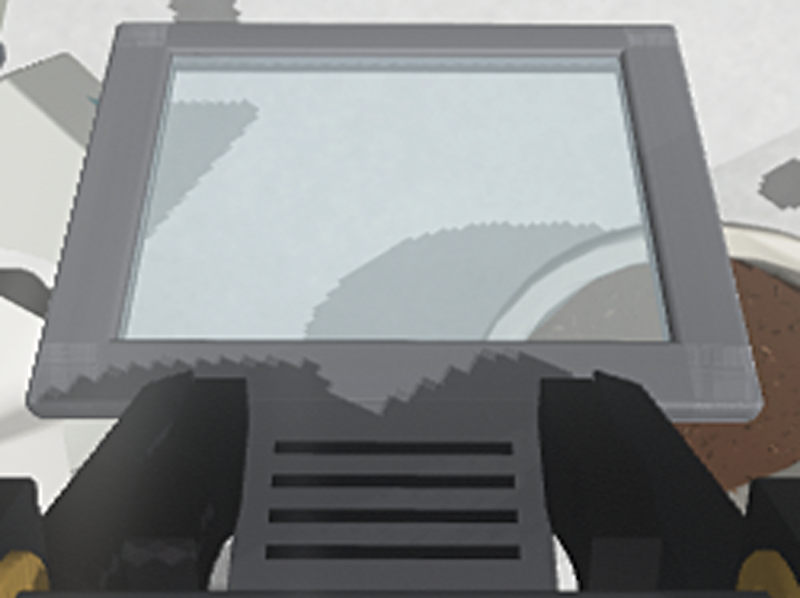

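```bash
cat > fit12.py <<'E'
import fitc as F, numpy as np
from h import *
def go(Pf,tcp,yw,O,L,p0):
    F.P=np.load(Pf,allow_pickle=True).item();F.tcp=np.array(tcp)
    F.X=np.array([np.cos(yw),np.sin(yw),0]);F.Y=np.array([np.sin(yw),-np.cos(yw),0])
    F.O=np.array(O);F.L=L
    s=F.least_squares(F.res,p0,x_scale=[.1,1,1,1,.1,.1]);return s
if __name__=='__main__':
    f=lambda u,v:[160+(u+.5)/3.2-.5,110+(v+.5)/2.6-.5]
    O=[f(118,25),f(675,25),f(28,403),f(762,405),f(35,417),f(760,420)]
    L=[(4,-55,0),(4,55,0),(4,-55,100),(4,55,100),(-4,-55,100),(-4,55,100)]
    s=go('w12P.npy',[.5616,-.0227,.2132],np.arctan2(-.635,-.772),O,L,[.6,0,0,0,0,0])
    print(s.x.round(3),np.degrees(s.x[0]));print(s.fun.reshape(-1,2).round(1))
    print(-vision.camera_params('wrist')['extrinsics'][:3,3]@vision.camera_params('wrist')['extrinsics'][:3,:3]-r.get_state()['tool_pos'])
E
python3 fit12.py
```

```text
[ 6.3800e-01  4.8900e-01  1.8517e+01 -3.0610e+00  1.0000e-03  5.0000e-03] 36.54872098979112
[[ 0.5 -0.2]
 [-0.1 -0. ]
 [-1.1 -0.5]
 [ 1.8 -0.7]
 [ 1.1  1. ]
 [-2.   0.5]]
[ 0.05245003 -0.06426522  0.13435137]
```

>>> send_rows([
  {"delta_pos":[0,-1.2,0],"turn":0,"jaw":1},
  {"delta_pos":[0,-2.2,0],"turn":0,"jaw":1},
  {"delta_pos":[0,-2.8,0],"turn":0,"jaw":1},
  {"delta_pos":[0,-3.1,0],"turn":0,"jaw":1},
  {"delta_pos":[0,-3.4,0],"turn":0,"jaw":1},
  {"delta_pos":[0,-3.7,0],"turn":0,"jaw":1},
  {"delta_pos":[0,-3.9,0],"turn":0,"jaw":1},
])

```text
clock: 12.77
tool_pos: [0.5865, -0.0536, 0.2131]
eef_rot: [-0.337, 0.942, 0.001, -0.001]
contact_force: [-2.3, 2.2, -1.3]
opening: 0.48
```

```bash
python3 - <<'E'
from h import *
P=vision.camera_params('wrist');im=vision.snapshot('wrist');s=st()
np.save('w13P.npy',P);cv2.imwrite('pics/w13raw.png',im)
cv2.imwrite('pics/w13.png',cv2.resize(im,None,fx=1.4,fy=1.4))
E
```

```text
t12.82 tcp [ 0.5867 -0.0539  0.2132] x [-0.774 -0.634  0.001] z [-0.001  0.    -1.   ] F [-1.3  1.6 -2.6] op 0.481 q [-0.06  0.69  0.13  1.72 -0.13  0.74 -2.32]
```

View pics/w13.png

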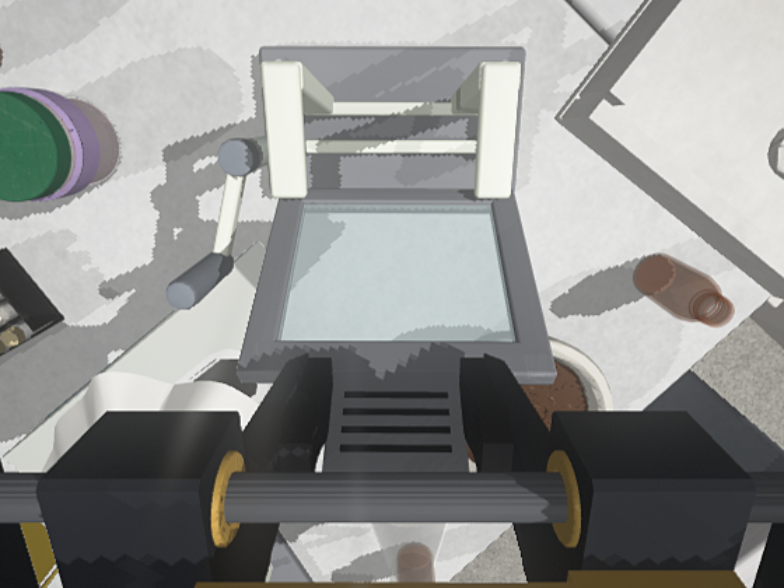

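```bash
cat > est.py <<'E'
from h import *
import fitc as F,sys
from scipy.optimize import least_squares
def est(Pf,tcp,yw,foot_row,sh_row,s0=(.5,10.)  ,oz=None):
    # solve lean & oy given oz from rotation about patch s=108
    F.P=np.load(Pf,allow_pickle=True).item();F.tcp=np.array(tcp)
    F.X=np.array([np.cos(yw),np.sin(yw),0]);F.Y=np.array([np.sin(yw),-np.cos(yw),0])
    F.L=[(4,0,0),(4,0,100)]
    def res(p): return proj(F.P,F.model([p[0],0,p[1],oz,0,0]))[:,1]-[foot_row,sh_row]
    s=least_squares(res,s0,x_scale=[.1,1]);return np.degrees(s.x[0]),s.x[1],s.fun
E
python3 - <<'E'
from est import *
yw=np.arctan2(-.635,-.772)
for oz in(-6,-3,0): print(est('w12P.npy',[.5616,-.0227,.2132],yw,119.6,265.3,oz=oz), est('w13P.npy',[.5867,-.0539,.2132],yw,190/1.4,368/1.4,oz=oz))
E
```

```text
(np.float64(35.75782134354659), np.float64(17.22717803476333), array([0.00000000e+00, 1.13686838e-13])) (np.float64(28.087497638488315), np.float64(13.647346997213518), array([8.81072992e-13, 1.70530257e-13]))
(np.float64(36.69017007524984), np.float64(19.01192930386977), array([-1.25950805e-10,  7.00822511e-10])) (np.float64(28.871100057298268), np.float64(15.436693143667181), array([ 1.70530257e-12, -3.97903932e-13]))
(np.float64(37.63349573083031), np.float64(20.790505672761164), array([-4.26325641e-14, -1.70530257e-13])) (np.float64(29.661191278518096), np.float64(17.222265837216604), array([ 1.70530257e-12, -1.81898940e-12]))
```

```bash
python3 - <<'E'
from h import *
yw=np.radians(-140.6)
t=Rk([15,0,300]);cur=np.array([.5867,-.0539,.2132]);print(t,tool(t-cur,yw))
E
```

```text
[0.49954278 0.29394481 0.3       ] [-15.34  32.41  -8.68]
```

>>> send_rows([
  {"delta_pos":[0,1.5,0],"turn":0,"jaw":1},
  {"delta_pos":[0,3.2,-1],"turn":0,"jaw":1},
  {"delta_pos":[-0.5,5,-4],"turn":0,"jaw":1},
  {"delta_pos":[-1.8,7.5,-7],"turn":-3,"jaw":1},
  {"delta_pos":[-3.4,10.3,-8.7],"turn":-6,"jaw":1},
  {"delta_pos":[-5,13.3,-8.7],"turn":-9,"jaw":1},
  {"delta_pos":[-6.6,16.3,-8.7],"turn":-12,"jaw":1},
  {"delta_pos":[-8.2,19.3,-8.7],"turn":-15,"jaw":1},
])

```text
clock: 13.48
tool_pos: [0.5286, 0.1486, 0.3015]
eef_rot: [-0.458, 0.889, -0.001, 0.002]
contact_force: [0.4, -0.4, -1.5]
opening: 0.48
```

```bash
python3 - <<'E'
from h import *
yw=np.radians(-140.6)
X=np.array([np.cos(yw),np.sin(yw),0]);Y=np.array([np.sin(yw),-np.cos(yw),0])
c=np.array([.5867,-.0539,.2132])-X*.082+Y*.193+[0,0,.087];st();print(c)
print(tool(Rk([15,0,250])-c,np.radians(-125.6)))
E
```

```text
t13.48 tcp [0.5286 0.1486 0.3015] x [-0.581 -0.814 -0.002] z [ 0.004  0.    -1.   ] F [ 0.4 -0.4 -1.5] op 0.48 q [-0.42  0.52  0.1   1.74 -0.06  0.88 -2.48]
[0.52756116 0.14728548 0.3002    ]
[-10.29  10.82   5.02]
```

>>> send_rows([
  {"delta_pos":[-2.3,2.4,0],"turn":-2.5,"jaw":1},
  {"delta_pos":[-4.6,4.8,0],"turn":-5,"jaw":1},
  {"delta_pos":[-6.9,7.2,1],"turn":-7.5,"jaw":1},
  {"delta_pos":[-9,9.4,3],"turn":-9.2,"jaw":1},
  {"delta_pos":[-10.3,10.8,4.5],"turn":-9.2,"jaw":1},
  {"delta_pos":[-10.3,10.8,6],"turn":-9.2,"jaw":1},
  {"delta_pos":[-10.3,10.8,6],"turn":-9.2,"jaw":1},
  {"delta_pos":[-10.3,10.8,6],"turn":-9.2,"jaw":1},
])

```text
clock: 14.15
tool_pos: [0.5007, 0.2932, 0.2402]
eef_rot: [-0.526, 0.85, -0.001, -0.0]
contact_force: [0.3, 0.0, -0.7]
opening: 0.48
```

```bash
python3 - <<'E'
from h import *
P=vision.camera_params('wrist');im=vision.snapshot('wrist');s=st()
print('want',Rk([15,0,240]))
np.save('w14P.npy',P);cv2.imwrite('pics/w14raw.png',im)
cv2.imwrite('pics/w14.png',cv2.resize(im,None,fx=1.4,fy=1.4))
E
```

```text
t14.20 tcp [0.5015 0.293  0.2411] x [-0.447 -0.895 -0.   ] z [ 0.002 -0.001 -1.   ] F [ 0.4  0.2 -1.1] op 0.477 q [-0.65  0.64  0.07  1.72 -0.06  0.78 -2.59]
want [0.49954278 0.29394481 0.24      ]
```

View pics/w14.png

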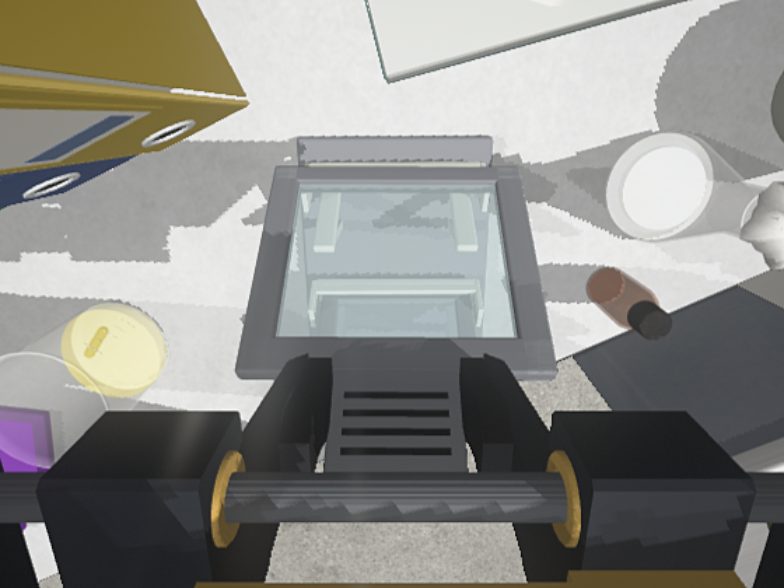

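>>> send_rows([
  {"delta_pos":[0,0.9,0.5],"turn":0,"jaw":1},
  {"delta_pos":[0,0.9,3],"turn":0,"jaw":1},
  {"delta_pos":[0,0.9,6],"turn":0,"jaw":1},
  {"delta_pos":[0,0.9,8.5],"turn":0,"jaw":1},
  {"delta_pos":[0,0.9,10.2],"turn":0,"jaw":1},
  {"delta_pos":[0,0.9,10.7],"turn":0,"jaw":1},
  {"delta_pos":[0,0.9,10.7],"turn":0,"jaw":1},
])

```text
clock: 14.78
tool_pos: [0.492, 0.2975, 0.133]
eef_rot: [-0.526, 0.85, -0.0, -0.001]
contact_force: [0.1, -0.1, -0.9]
opening: 0.479
```

```bash
python3 - <<'E'
from h import *
P=vision.camera_params('wrist');im=vision.snapshot('wrist');s=st()
cv2.imwrite('pics/w15.png',cv2.resize(im,None,fx=1.4,fy=1.4))
E
```

```text
t14.83 tcp [0.4927 0.2979 0.134 ] x [-0.446 -0.895 -0.001] z [ 0.001  0.    -1.   ] F [-0.4 -0.4 -1.3] op 0.479 q [-0.66  0.79  0.06  1.82 -0.08  0.53 -2.58]
```

View pics/w15.png

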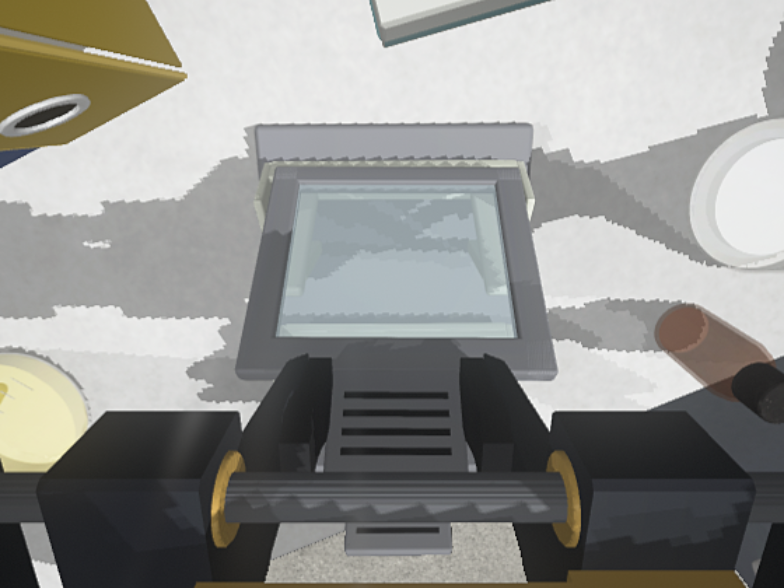

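>>> send_rows([
  {"delta_pos":[0,0,0.4],"turn":0,"jaw":1},
  {"delta_pos":[0,0,0.8],"turn":0,"jaw":1},
  {"delta_pos":[0,0,0.8],"turn":0,"jaw":1},
])

```text
clock: 15.08
tool_pos: [0.4928, 0.2982, 0.1258]
eef_rot: [-0.527, 0.85, -0.0, 0.001]
contact_force: [0.9, -0.1, -0.7]
opening: 0.474
```

```bash
python3 - <<'E'
from h import *
P=vision.camera_params('wrist');im=vision.snapshot('wrist');s=st()
cv2.imwrite('pics/w16.png',cv2.resize(im[60:300,150:420],None,fx=2.6,fy=2.4))
E
```

```text
t15.13 tcp [0.4928 0.2982 0.1259] x [-0.446 -0.895 -0.001] z [ 0.001  0.001 -1.   ] F [ 0.3 -0.3 -0.4] op 0.476 q [-0.66  0.8   0.05  1.83 -0.08  0.51 -2.58]
```

View pics/w16.png

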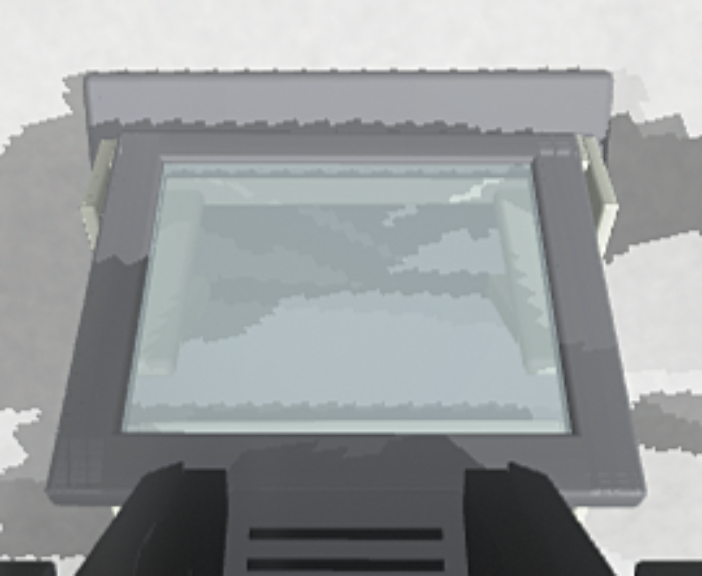

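```bash
python3 - <<'E'
from fit12 import *
P=vision.camera_params('wrist');np.save('w16P.npy',P)
f=lambda u,v:[150+(u+.5)/2.6-.5,60+(v+.5)/2.4-.5]
O=[f(118,133),f(580,133),f(47,492),f(645,492),f(52,505),f(640,505)]
L=[(4,-55,0),(4,55,0),(4,-55,100),(4,55,100),(-4,-55,100),(-4,55,100)]
s=go('w16P.npy',[.4928,.2982,.1259],np.arctan2(-.895,-.446),O,L,[.6,0,0,0,0,0])
print(s.x.round(3),np.degrees(s.x[0]));print(s.fun.reshape(-1,2).round(1))
W=F.model(s.x)
c,sn=np.cos(RA),np.sin(RA)
for w in W: d=w-[RX,RY,0];print((1000*np.array([c*d[0]+sn*d[1],-sn*d[0]+c*d[1],d[2]])).round(1))
E
```

```text
[ 6.7500e-01 -3.0300e-01  1.7732e+01 -2.8620e+00 -3.0000e-03  1.1000e-02] 38.646045476828434
[[ 0.7 -0. ]
 [-1.1 -0.6]
 [-1.3 -0.6]
 [ 1.4 -0.1]
 [ 1.4  0.4]
 [-1.1  0.9]]
[71.1 55.1 32.2]
[ 71.2 -54.9  33.5]
[  8.7  56.  110.3]
[  8.7 -54.  111.6]
[  2.4  55.9 105.4]
[  2.5 -54.1 106.6]
```

>>> send_rows([
  {"delta_pos":[0,0.2,-0.5],"turn":0,"jaw":1},
  {"delta_pos":[0,0.6,-0.5],"turn":0,"jaw":1},
  {"delta_pos":[0,0.9,-0.3],"turn":0,"jaw":1},
  {"delta_pos":[0,0.9,0],"turn":0,"jaw":1},
  {"delta_pos":[0,0.9,0.3],"turn":0,"jaw":1},
  {"delta_pos":[0,0.8,0.4],"turn":0,"jaw":1},
  {"delta_pos":[0,0.8,0.4],"turn":0,"jaw":1},
])

```text
clock: 15.72
tool_pos: [0.4859, 0.3015, 0.1213]
eef_rot: [-0.526, 0.85, -0.0, 0.001]
contact_force: [1.2, 0.5, -0.2]
opening: 0.477
```

```bash
python3 - <<'E'
from h import *
P=vision.camera_params('wrist');im=vision.snapshot('wrist');s=st();np.save('w17P.npy',P)
cv2.imwrite('pics/w17.png',cv2.resize(im[60:300,150:420],None,fx=2.6,fy=2.4))
E
```

```text
t15.77 tcp [0.4858 0.3015 0.1213] x [-0.446 -0.895 -0.001] z [ 0.001  0.    -1.   ] F [ 1.9 -0.4  0.2] op 0.476 q [-0.67  0.8   0.06  1.84 -0.09  0.5  -2.59]
```

View pics/w17.png

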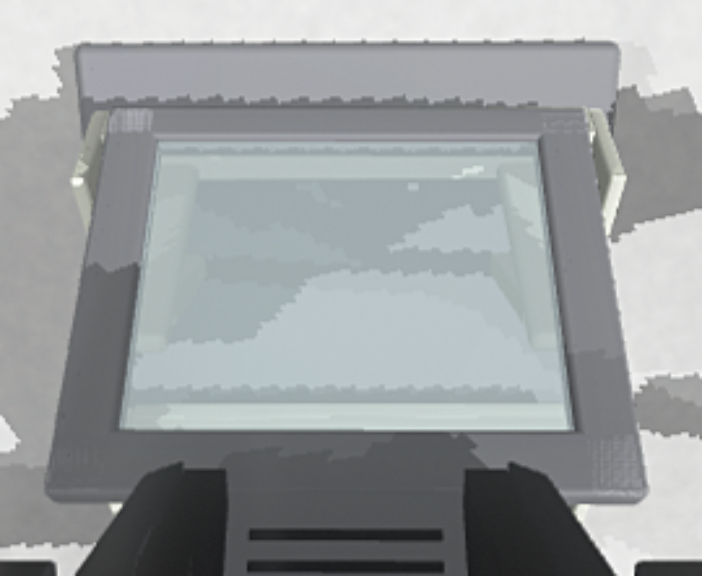

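```bash
cat > fit17.py <<'E'
from fit12 import *
def rep(Pf,tcp,pts,yw=np.arctan2(-.895,-.446)):
    L=[(4,-55,0),(4,55,0),(4,-55,100),(4,55,100),(-4,-55,100),(-4,55,100)]
    s=go(Pf,tcp,yw,pts,L,[.6,0,0,0,0,0])
    print(s.x.round(3),np.degrees(s.x[0]).round(1),abs(s.fun).max().round(1))
    W=F.model(s.x);c,sn=np.cos(RA),np.sin(RA)
    for a,b in((0,1),(2,3)):
        d=(W[a]+W[b])/2-[RX,RY,0];print((1000*np.array([c*d[0]+sn*d[1],-sn*d[0]+c*d[1],d[2]])).round(1))
E
python3 - <<'E'
from fit17 import *
f=lambda u,v:[150+(u+.5)/2.6-.5,60+(v+.5)/2.4-.5]
rep('w17P.npy',[.4858,.3015,.1213],[f(106,110),f(592,110),f(45,490),f(648,490),f(52,503),f(642,503)])
E
```

```text
[ 7.4900e-01 -1.2600e-01  1.8205e+01 -2.6380e+00 -2.0000e-03  9.0000e-03] 42.9 2.5
[69.8 -0.1 34.4]
[  1.8   0.7 107.6]
```

>>> send_rows([
  {"delta_pos":[0,0,0],"turn":0,"jaw":0.4},
  {"delta_pos":[0,0,0],"turn":0,"jaw":0.4},
  {"delta_pos":[0,0,0],"turn":0,"jaw":0.4},
  {"delta_pos":[0,0,0],"turn":0,"jaw":0.4},
])

```text
clock: 16.1
tool_pos: [0.4847, 0.3015, 0.1212]
eef_rot: [-0.527, 0.85, 0.0, -0.0]
contact_force: [0.2, -0.8, -0.4]
opening: 0.602
```

```bash
python3 - <<'E'
from h import *
P=vision.camera_params('wrist');im=vision.snapshot('wrist');s=st();np.save('w18P.npy',P)
cv2.imwrite('pics/w18.png',cv2.resize(im[60:330,130:430],None,fx=2.6,fy=2.2))
E
```

```text
t16.15 tcp [0.4848 0.3015 0.1213] x [-0.446 -0.895  0.001] z [-0.001 -0.    -1.   ] F [-0.   0.1  0.2] op 0.601 q [-0.67  0.8   0.06  1.84 -0.09  0.5  -2.59]
```

View pics/w18.png

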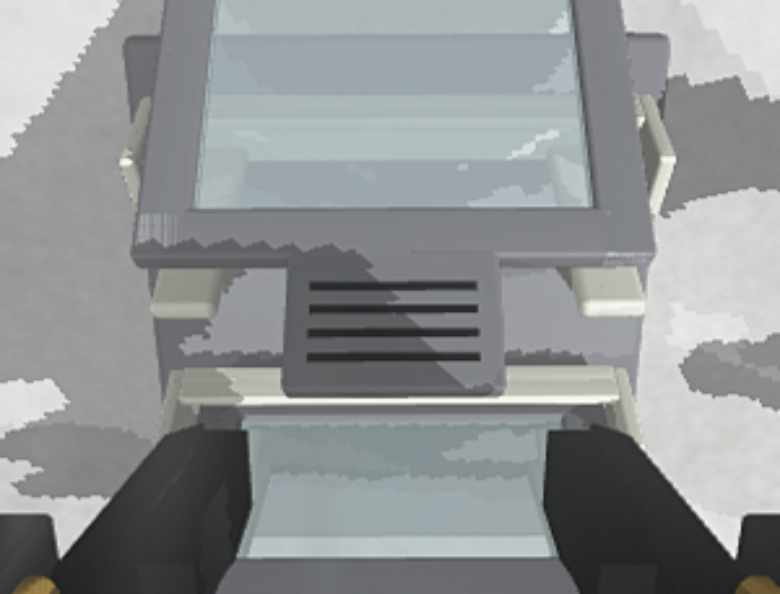

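>>> send_rows([
  {"delta_pos":[0,0,-2],"turn":0,"jaw":0},
  {"delta_pos":[0,0,-5],"turn":0,"jaw":0},
  {"delta_pos":[0,0,-8],"turn":0,"jaw":0},
  {"delta_pos":[0,0,-11],"turn":0,"jaw":0},
  {"delta_pos":[0,0,-11],"turn":0,"jaw":0},
  {"delta_pos":[0,0,-11],"turn":0,"jaw":0},
])

```text
clock: 16.65
tool_pos: [0.4858, 0.3021, 0.233]
eef_rot: [-0.527, 0.85, 0.0, 0.002]
contact_force: [-0.2, -0.3, -1.2]
opening: 0.999
```

```bash
python3 - <<'E'
from h import *
P=vision.camera_params('wrist');im=vision.snapshot('wrist');s=st();np.save('w19P.npy',P);cv2.imwrite('pics/w19raw.png',im)
cv2.imwrite('pics/w19.png',cv2.resize(im,None,fx=1.4,fy=1.4))
im=vision.snapshot('side');cv2.imwrite('pics/s19.png',cv2.resize(im[170:260,180:300],None,fx=6,fy=6,interpolation=cv2.INTER_CUBIC))
E
```

```text
t16.70 tcp [0.4849 0.3016 0.2315] x [-0.445 -0.895 -0.   ] z [ 0.  0. -1.] F [-0.1 -0.5 -1. ] op 0.998 q [-0.69  0.64  0.09  1.76 -0.08  0.74 -2.59]
```

View pics/w19.png

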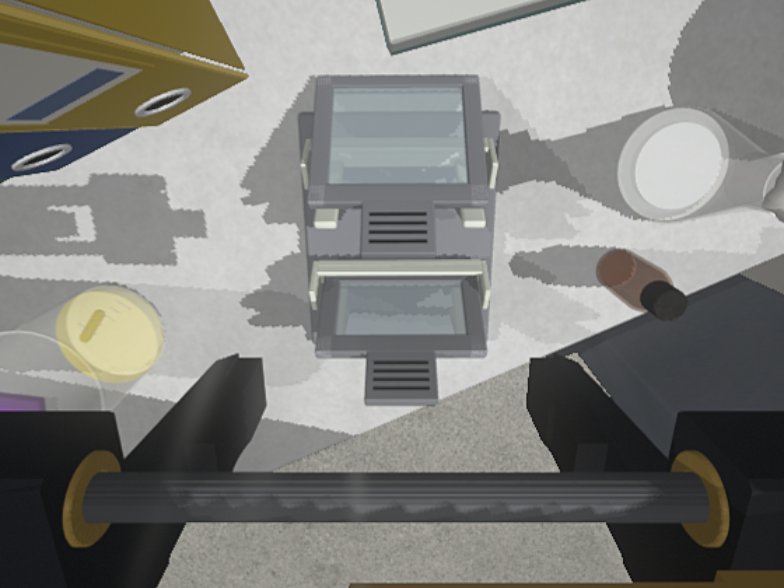

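View pics/s19.png

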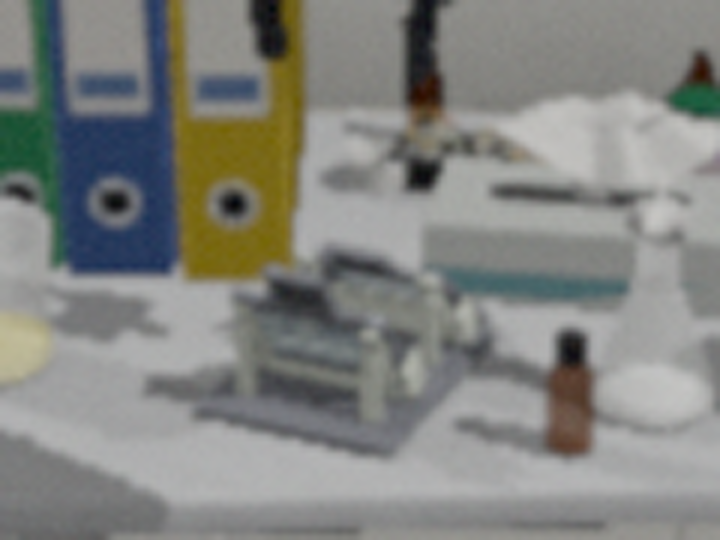

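```bash
python3 - <<'E'
import cv2
im=cv2.imread('pics/w19raw.png')
cv2.imwrite('pics/w19z.png',cv2.resize(im[40:190,200:370],None,fx=4,fy=4,interpolation=cv2.INTER_CUBIC))
E
```

```text
(no output)
```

View pics/w19z.png

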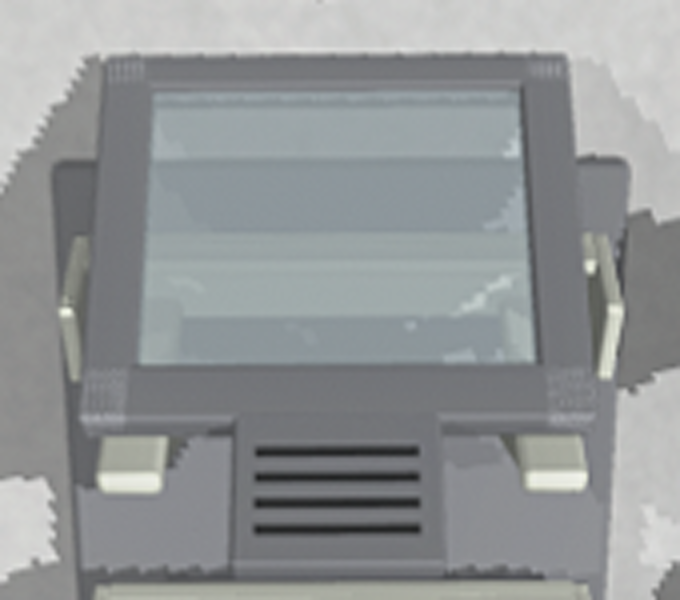

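```bash
python3 - <<'E'
from fit17 import *
import fit12
f=lambda u,v:[200+(u+.5)/4-.5,40+(v+.5)/4-.5]
pts=[f(105,57),f(568,57),f(80,418),f(595,418),f(235,560),f(443,560),f(235,575),f(443,575)]
L=[(4,-55,0),(4,55,0),(4,-55,100),(4,55,100),(4,-22,134),(4,22,134),(-4,-22,134),(-4,22,134)]
s=go('w19P.npy',[.4849,.3016,.2315],np.arctan2(-.895,-.445),pts,L,[.9,0,0,100,0,0])
print(s.x.round(3),np.degrees(s.x[0]).round(1));print(s.fun.reshape(-1,2).round(1))
W=F.model(s.x);c,sn=np.cos(RA),np.sin(RA)
for a in range(8):
    d=W[a]-[RX,RY,0];print((1000*np.array([c*d[0]+sn*d[1],-sn*d[0]+c*d[1],d[2]])).round(1))
E
```

```text
[ 8.66000e-01  1.59000e-01 -1.19740e+01  1.54322e+02  2.00000e-03
 -7.00000e-03] 49.6
[[ 0.7 -0.2]
 [-0.8 -0.1]
 [ 0.4 -0.3]
 [-0.1 -0.3]
 [-0.8  0.1]
 [ 0.8  0. ]
 [-0.2  0.4]
 [ 0.   0.4]]
[109.2  55.3  -1. ]
[108.8 -54.7  -1.8]
[33.1 55.2 63.8]
[ 32.6 -54.8  63. ]
[ 7.  22.1 85.6]
[  6.9 -21.9  85.3]
[ 1.9 22.2 79.5]
[  1.7 -21.8  79.2]
```

```bash
python3 - <<'E'
from h import *
P=np.load('w19P.npy',allow_pickle=True).item()
c,sn=np.cos(RA),np.sin(RA)
f=lambda u,v:(40+(v+.5)/4-.5,200+(u+.5)/4-.5)
for n,(u,v) in dict(L_topnear=(132,468),L_in=(165,470),L_out=(98,470),L_inback=(168,437),Lbot=(132,490)).items():
    for z in (.07,.08):
        d=at_z(P,*f(u,v),z)-[RX,RY,0];print(n,z,(1000*np.array([c*d[0]+sn*d[1],-sn*d[0]+c*d[1]])).round(1))
E
```

```text
L_topnear 0.07 [23.2 44. ]
L_topnear 0.08 [25.1 42.5]
L_in 0.07 [22.7 37. ]
L_in 0.08 [24.7 35.8]
L_out 0.07 [22.8 51.2]
L_out 0.08 [24.8 49.5]
L_inback 0.07 [29.8 36.1]
L_inback 0.08 [31.5 34.9]
Lbot 0.07 [18.4 44.2]
Lbot 0.08 [20.6 42.8]
```

>>> send_rows([
  {"delta_pos":[0,-0.4,2],"turn":0,"jaw":0.34},
  {"delta_pos":[0,-0.8,5],"turn":0,"jaw":0.34},
  {"delta_pos":[0,-1.1,8],"turn":0,"jaw":0.34},
  {"delta_pos":[0,-1.1,10.5],"turn":0,"jaw":0.34},
  {"delta_pos":[0,-1.1,11.5],"turn":0,"jaw":0.34},
  {"delta_pos":[0,-1.1,11.5],"turn":0,"jaw":0.34},
], force=15)

```text
clock: 17.25
tool_pos: [0.4926, 0.2953, 0.1129]
eef_rot: [-0.527, 0.85, -0.0, -0.004]
contact_force: [1.0, 0.7, -0.3]
opening: 0.664
```

```bash
python3 - <<'E'
from h import *
P=vision.camera_params('wrist');im=vision.snapshot('wrist');s=st();np.save('w20P.npy',P);cv2.imwrite('pics/w20raw.png',im)
print(Rk([9.5,0,120]))
cv2.imwrite('pics/w20.png',cv2.resize(im,None,fx=1.4,fy=1.4))
E
```

```text
t17.30 tcp [0.4939 0.2961 0.1149] x [-0.445 -0.895  0.003] z [-0.003 -0.002 -1.   ] F [ 0.1 -0.1 -0.1] op 0.663 q [-0.66  0.82  0.06  1.83 -0.09  0.5  -2.56]
[0.49461376 0.29638505 0.12      ]
```

View pics/w20.png

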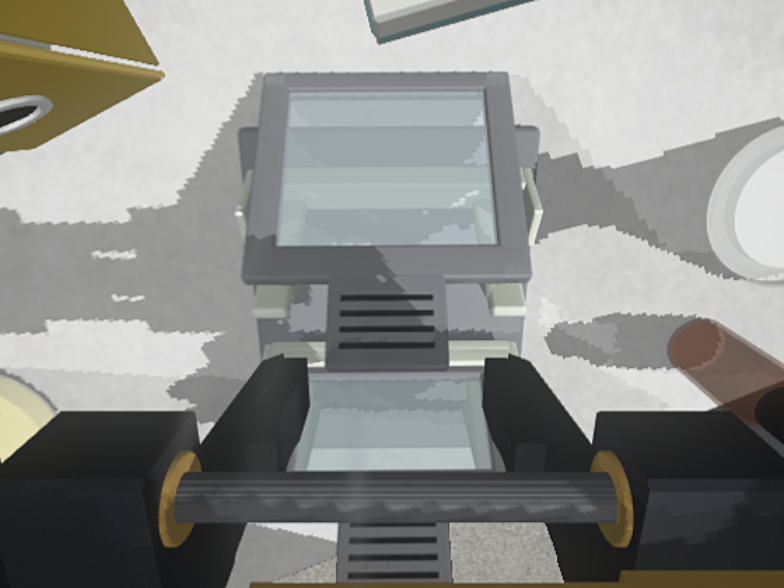

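```bash
python3 - <<'E'
from fit17 import *
f=lambda u,v:[u/1.4,v/1.4]
pts=[f(263,73),f(510,73),f(242,276),f(532,275),f(327,361),f(448,361),f(327,370),f(448,370)]
L=[(4,-55,0),(4,55,0),(4,-55,100),(4,55,100),(4,-22,134),(4,22,134),(-4,-22,134),(-4,22,134)]
s=go('w20P.npy',[.4939,.2961,.1145],np.arctan2(-.895,-.445),pts,L,[.9,0,0,40,0,0])
print(s.x.round(3),np.degrees(s.x[0]).round(1));print(s.fun.reshape(-1,2).round(1))
W=F.model(s.x);c,sn=np.cos(RA),np.sin(RA)
for a in range(8):
    d=W[a]-[RX,RY,0];print((1000*np.array([c*d[0]+sn*d[1],-sn*d[0]+c*d[1],d[2]])).round(1))
E
```

```text
[ 8.5600e-01 -1.4840e+00 -2.5530e+00  3.2472e+01  2.0000e-03 -5.0000e-03] 49.1
[[ 1.9 -0.4]
 [-1.7 -0.2]
 [-0.2 -0.4]
 [ 0.  -0.4]
 [-1.3  2. ]
 [ 1.2  1.5]
 [ 0.6 -0.9]
 [-0.5 -1.4]]
[109.6  56.    2.8]
[109.2 -54.    2.2]
[34.  55.9 68.3]
[ 33.6 -54.1  67.7]
[ 8.2 22.9 90.4]
[  8.  -21.1  90.2]
[ 3.  22.9 84.4]
[  2.8 -21.1  84.1]
```

>>> send_rows([
  {"delta_pos":[-0.15,0,1.2],"turn":0,"jaw":0.34},
  {"delta_pos":[-0.15,0,2.2],"turn":0,"jaw":0.34},
  {"delta_pos":[-0.15,0,2.9],"turn":0,"jaw":0.34},
  {"delta_pos":[-0.15,0,2.9],"turn":0,"jaw":0.34},
  {"delta_pos":[-0.15,0,2.9],"turn":0,"jaw":0.6},
  {"delta_pos":[-0.15,0,2.9],"turn":0,"jaw":0.6},
  {"delta_pos":[-0.15,0,2.9],"turn":0,"jaw":0.6},
  {"delta_pos":[-0.15,0,2.9],"turn":0,"jaw":0.6},
], force=15)

```text
clock: 17.97
tool_pos: [0.4959, 0.2982, 0.0879]
eef_rot: [-0.527, 0.85, -0.0, 0.0]
contact_force: [-0.2, -0.1, -0.4]
opening: 0.494
```

```bash
python3 - <<'E'
from h import *
P=vision.camera_params('wrist');im=vision.snapshot('wrist');s=st();np.save('w21P.npy',P)
cv2.imwrite('pics/w21.png',cv2.resize(im,None,fx=1.4,fy=1.4))
E
```

```text
t18.02 tcp [0.4959 0.2982 0.0878] x [-0.446 -0.895 -0.001] z [ 0.001  0.    -1.   ] F [ 0.1 -0.3  0.3] op 0.493 q [-0.65  0.86  0.06  1.83 -0.1   0.44 -2.56]
```

View pics/w21.png

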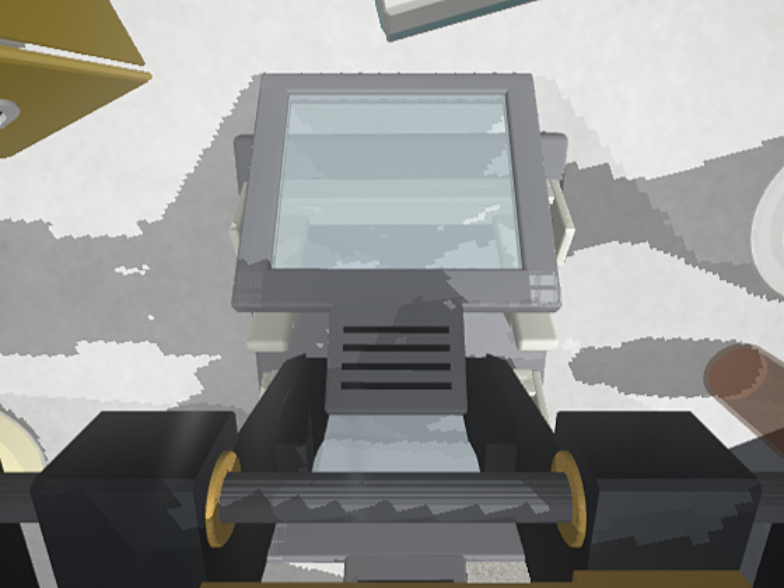

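```bash
python3 - <<'E'
from h import *
P=vision.camera_params('top')
print(at_z(P,201,229.3,0),at_z(P,203,205,0))
vision.snapshot('wrist');
for d in nets.boxes_of('wrist','tall_cassette_center')[:1]: print(d)
P=np.load('w2P.npy',allow_pickle=True).item()
st()
# foot / body corner points
print(Rk([71,93,0]),Rk([71+37,93,0]))
E
```

```text
[0.63301511 0.34474128 0.        ] [0.63456752 0.45380982 0.        ]
{'location': [0.381, 0.5073], 'score': 0.86}
t18.12 tcp [0.4959 0.2982 0.0877] x [-0.445 -0.895 -0.001] z [ 0.001  0.    -1.   ] F [ 0.3 -0.9  1.2] op 0.496 q [-0.65  0.86  0.05  1.83 -0.1   0.44 -2.56]
[0.59099135 0.35244404 0.        ] [0.62415022 0.3360279  0.        ]
```

```bash
python3 - <<'E'
from h import *
P=vision.camera_params('side')
for (u,v) in [(550,80),(500,90),(600,95)]:
    C,d=ray(P,160+v/3,100+u/3)
    for x in (.58,.62,.66): t=(x-C[0])/d[0];print((u,v),(C+d*t).round(3))
E
```

```text
(550, 80) [0.58  0.115 0.156]
(550, 80) [0.62 0.11 0.14]
(550, 80) [0.66  0.106 0.123]
(500, 90) [0.58  0.183 0.142]
(500, 90) [0.62  0.18  0.125]
(500, 90) [0.66  0.177 0.109]
(600, 95) [0.58  0.045 0.133]
(600, 95) [0.62  0.039 0.116]
(600, 95) [0.66  0.033 0.099]
```

```bash
python3 - <<'E'
from h import *
t=S([-153,-1,0]);t[2]=.27;print(t)
print(tool(t-np.array([.4959,.2982,.0877]),np.arctan2(-.895,-.4455)),S([-153,93,0]),S([-190,0,0]),S([-56,55,0]),S([-56,-55,0]))
E
```

```text
[0.53849153 0.00535842 0.27      ]
[ 24.32 -16.86 -18.23] [0.61116805 0.06497489 0.012     ] [0.51579863 0.03459935 0.012     ] [ 0.6433073  -0.03412137  0.012     ] [ 0.55826031 -0.10388532  0.012     ]
```

>>> send_rows([
  {"delta_pos":[0,0,0],"turn":0,"jaw":1},
  {"delta_pos":[0,0,0],"turn":0,"jaw":1},
  {"delta_pos":[0,0,-0.5],"turn":0,"jaw":1},
  {"delta_pos":[0,0,-1.5],"turn":0,"jaw":1},
  {"delta_pos":[0,0,-3.5],"turn":0,"jaw":1},
  {"delta_pos":[0,0,-6.5],"turn":0,"jaw":1},
  {"delta_pos":[0,0,-9.5],"turn":0,"jaw":1},
  {"delta_pos":[0,0,-12],"turn":0,"jaw":1},
], force=60)

```text
clock: 18.78
tool_pos: [0.4957, 0.298, 0.21]
eef_rot: [-0.526, 0.85, 0.0, 0.001]
contact_force: [1.4, 0.1, -1.9]
opening: 0.487
```

```bash
python3 - <<'E'
from h import *
vision.snapshot('wrist')
P=vision.camera_params('wrist');im=vision.snapshot('wrist');s=st();np.save('w22P.npy',P);cv2.imwrite('pics/w22raw.png',im)
cv2.imwrite('pics/w22.png',cv2.resize(im,None,fx=1.4,fy=1.4))
E
```

```text
t18.88 tcp [0.4981 0.2993 0.2123] x [-0.446 -0.895 -0.008] z [ 0.008  0.005 -1.   ] F [ 1.5  1.1 -0.9] op 0.481 q [-0.67  0.67  0.09  1.76 -0.09  0.7  -2.57]
```

View pics/w22.png

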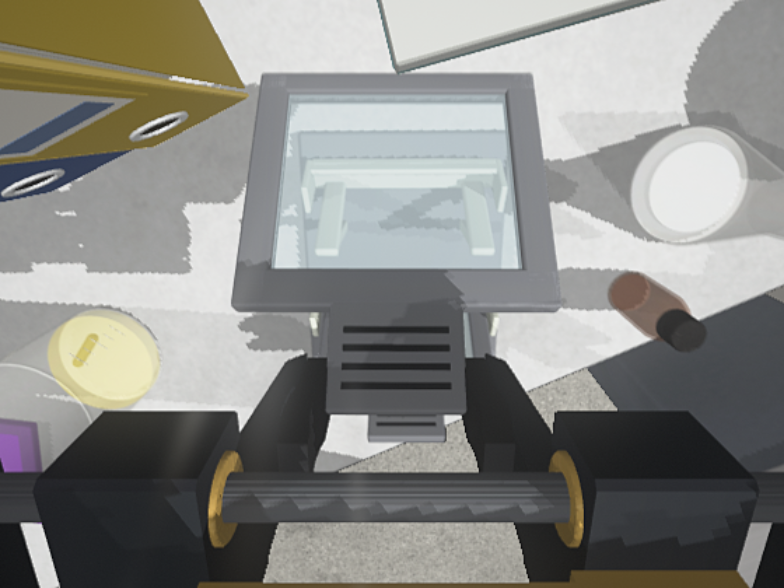

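```bash
python3 - <<'E'
import cv2
im=cv2.imread('pics/w22raw.png')
cv2.imwrite('pics/w22z.png',cv2.resize(im[45:305,160:410],None,fx=3,fy=2.2,interpolation=cv2.INTER_CUBIC))
E
```

```text
(no output)
```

View pics/w22z.png

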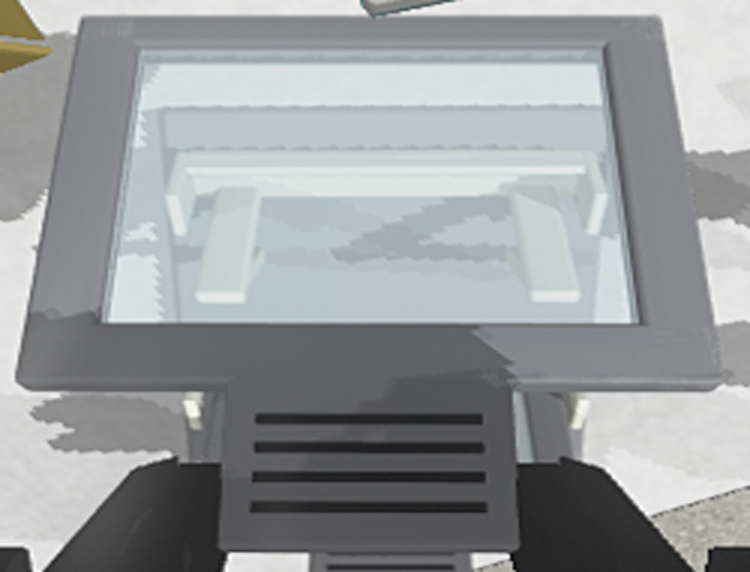

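```bash
python3 - <<'E'
from fit17 import *
f=lambda u,v:[160+(u+.5)/3-.5,45+(v+.5)/2.2-.5]
pts=[f(80,17),f(662,17),f(17,380),f(723,383),f(220,548),f(520,549)]
L=[(4,-55,0),(4,55,0),(4,-55,100),(4,55,100),(4,-22,134),(4,22,134)]
s=go('w22P.npy',[.4970,.2987,.2100],np.arctan2(-.895,-.446),pts,L,[.9,0,0,4,0,0])
print(s.x.round(3),np.degrees(s.x[0]).round(1));print(s.fun.reshape(-1,2).round(1))
p=s.x;th=p[0]
print('foot mid tool', p[2]-126*np.sin(th),p[3]+126*np.cos(th))
E
```

```text
[ 0.881 -1.029 -0.927  2.033  0.004 -0.007] 50.5
[[ 0.5 -0.5]
 [-0.3  0. ]
 [ 0.1  1.2]
 [ 0.   0.4]
 [-0.9 -0.5]
 [ 0.7 -0.6]]
foot mid tool -98.10554363614555 82.23471246566682
```

```bash
python3 - <<'E'
from h import *
s=st();yw=np.radians(-116.45)
a=S([-141,-1,0]);a[2]=.23
print(a,tool(a-s['tool_pos'],yw))
E
```

```text
t18.88 tcp [0.4981 0.2993 0.2123] x [-0.446 -0.895 -0.008] z [ 0.008  0.005 -1.   ] F [ 1.5  1.1 -0.9] op 0.481 q [-0.67  0.67  0.09  1.76 -0.09  0.7  -2.57]
[ 0.54610214 -0.00391944  0.23      ] [ 25.01 -17.81  -1.77]
```

>>> send_rows([
  {"delta_pos":[0.5,-0.4,-2],"turn":1,"jaw":1},
  {"delta_pos":[2,-1.5,-4],"turn":3,"jaw":1},
  {"delta_pos":[4.4,-3.2,-6],"turn":6,"jaw":1},
  {"delta_pos":[7,-5,-6.5],"turn":9,"jaw":1},
  {"delta_pos":[9.6,-6.9,-6.5],"turn":12,"jaw":1},
  {"delta_pos":[12.2,-8.8,-6.5],"turn":15,"jaw":1},
  {"delta_pos":[14.8,-10.7,-6.5],"turn":18,"jaw":1},
  {"delta_pos":[17.4,-12.6,-6.5],"turn":21,"jaw":1},
])

```text
clock: 19.55
tool_pos: [0.5301, 0.0846, 0.2719]
eef_rot: [-0.362, 0.932, 0.0, -0.001]
contact_force: [0.4, -0.8, -1.6]
opening: 0.485
```

```bash
python3 - <<'E'
from h import *
y0=np.radians(-116.45);y1=np.radians(-137.45)
X=np.array([np.cos(y0),np.sin(y0),0]);Y=np.array([np.sin(y0),-np.cos(y0),0])
c=np.array([.4962,.2983,.2085])+X*.174-Y*.126+[0,0,.065];st();print(c)
a=S([-141,-1,0]);a[2]=.22
print(tool(a-c,y1))
E
```

```text
t19.55 tcp [0.5301 0.0846 0.2719] x [-0.738 -0.674  0.001] z [-0.002 -0.    -1.   ] F [ 0.4 -0.8 -1.6] op 0.485 q [-0.37  0.55  0.2   1.82 -0.14  0.79 -2.5 ]
[0.53150825 0.08639123 0.2735    ]
[ 5.03 -7.64  5.35]
```

>>> send_rows([
  {"delta_pos":[1.5,-2.2,0],"turn":1.5,"jaw":1},
  {"delta_pos":[3,-4.5,0.5],"turn":3.2,"jaw":1},
  {"delta_pos":[4.3,-6.5,2],"turn":3.2,"jaw":1},
  {"delta_pos":[5,-7.6,3.5],"turn":3.2,"jaw":1},
  {"delta_pos":[5,-7.6,5],"turn":3.2,"jaw":1},
  {"delta_pos":[5,-7.6,5.3],"turn":3.2,"jaw":1},
  {"delta_pos":[5,-7.6,5.3],"turn":3.2,"jaw":1},
])

```text
clock: 20.13
tool_pos: [0.5441, -0.0033, 0.2181]
eef_rot: [-0.337, 0.942, 0.001, -0.002]
contact_force: [0.4, -0.1, -1.0]
opening: 0.484
```

```bash
cat >> h.py <<'E'
def loc(p): # world -> stand slot mm
    d=np.array(p)-[SX,SY,.012];c,s=np.cos(SA),np.sin(SA)
    return (1000*np.array([c*d[0]+s*d[1],-s*d[0]+c*d[1],d[2]])).round(1)
E
python3 - <<'E'
from h import *
vision.snapshot('wrist')
P=vision.camera_params('wrist');im=vision.snapshot('wrist');s=st();print(loc(s['tool_pos']));np.save('w23P.npy',P);cv2.imwrite('pics/w23raw.png',im)
R=Rn.from_quat(s['eef_rot']).as_matrix();print(np.degrees(np.arctan2(R[1,0],R[0,0])))
cv2.imwrite('pics/w23.png',cv2.resize(im,None,fx=1.4,fy=1.4))
E
```

```text
t20.23 tcp [ 0.5455 -0.0028  0.2197] x [-0.773 -0.635 -0.   ] z [-0.  0. -1.] F [-0.4 -0.9 -0.5] op 0.487 q [-0.19  0.63  0.18  1.85 -0.17  0.67 -2.36]
[-142.3   -0.7  207.7]
-140.58232826022262
```

View pics/w23.png

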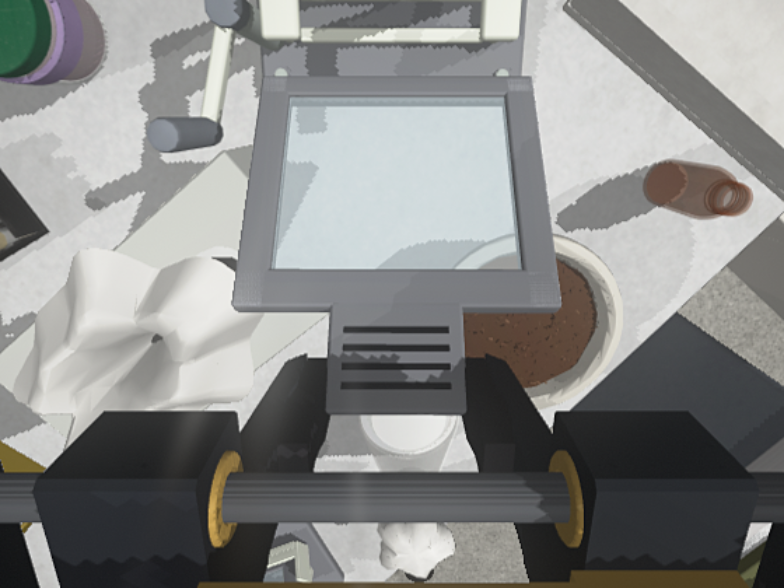

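```bash
python3 - <<'E'
from h import *
P=np.load('w23P.npy',allow_pickle=True).item()
l=loc(at_z(P,134/1.4,165/1.4,.150));print('pin',l,np.arctan2(-12-l[0],74-l[1]),np.hypot(-12-l[0],74-l[1]))
E
```

```text
pin [-66.2  88.7 138. ] 1.8356427857423319 56.15808045152541
```

>>> send_rows([
  {"delta_pos":[0,0,2],"turn":0,"jaw":1},
  {"delta_pos":[0,0,4.5],"turn":0,"jaw":1},
  {"delta_pos":[0,-0.3,7],"turn":0,"jaw":1},
  {"delta_pos":[0,-1.2,8.7],"turn":0,"jaw":1},
  {"delta_pos":[0,-2.2,9.5],"turn":0,"jaw":1},
  {"delta_pos":[0,-3,10.2],"turn":0,"jaw":1},
  {"delta_pos":[0,-3,10.2],"turn":0,"jaw":1},
])

```text
clock: 20.82
tool_pos: [0.5661, -0.0288, 0.1174]
eef_rot: [-0.336, 0.942, -0.001, 0.001]
contact_force: [0.9, 0.4, -0.6]
opening: 0.485
```

```bash
python3 - <<'E'
from h import *
P=vision.camera_params('wrist');im=vision.snapshot('wrist');s=st();print(loc(s['tool_pos']));np.save('w24P.npy',P);cv2.imwrite('pics/w24raw.png',im)
cv2.imwrite('pics/w24.png',cv2.resize(im,None,fx=1.4,fy=1.4))
E
```

```text
t20.87 tcp [ 0.5656 -0.0279  0.118 ] x [-0.774 -0.633 -0.001] z [ 0.002 -0.001 -1.   ] F [ 0.4 -0.7 -0.2] op 0.488 q [-0.1   0.81  0.12  1.86 -0.19  0.48 -2.31]
[-110.1   -1.1  106. ]
```

View pics/w24.png

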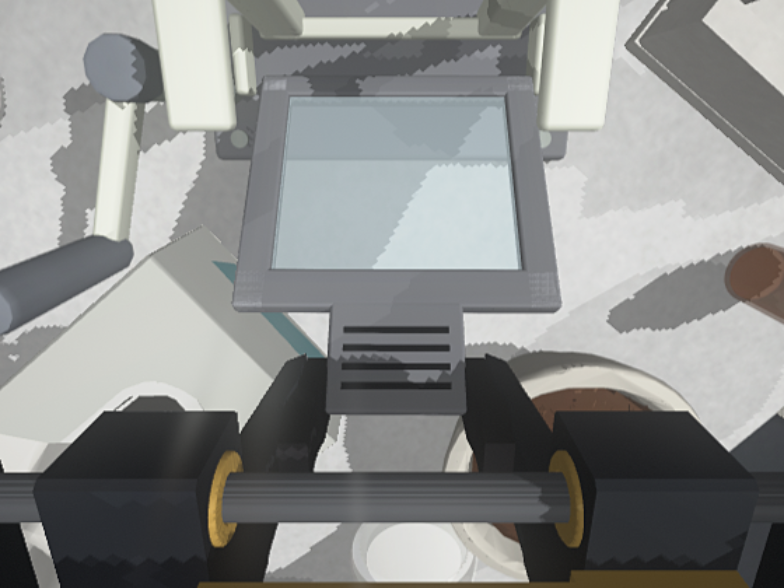

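>>> send_rows([
  {"delta_pos":[0,-0.8,0.3],"turn":0,"jaw":1},
  {"delta_pos":[0,-1.3,0.7],"turn":0,"jaw":1},
  {"delta_pos":[0,-1.5,1.1],"turn":0,"jaw":1},
  {"delta_pos":[0,-1.6,1.5],"turn":0,"jaw":1},
  {"delta_pos":[0,-1.6,1.5],"turn":0,"jaw":1},
])

```text
clock: 21.28
tool_pos: [0.5743, -0.0394, 0.1018]
eef_rot: [-0.336, 0.942, 0.0, -0.001]
contact_force: [-0.5, -0.2, -2.1]
opening: 0.486
```

```bash
python3 - <<'E'
from h import *
P=vision.camera_params('wrist');im=vision.snapshot('wrist');s=st();print(loc(s['tool_pos']));np.save('w25P.npy',P);cv2.imwrite('pics/w25raw.png',im)
cv2.imwrite('pics/w25.png',cv2.resize(im[0:230,120:450],None,fx=2.4,fy=2.4))
E
```

```text
t21.33 tcp [ 0.5743 -0.0392  0.1021] x [-0.773 -0.634  0.001] z [-0.001  0.    -1.   ] F [ 0.3 -1.1 -1.6] op 0.484 q [-0.08  0.84  0.11  1.84 -0.19  0.47 -2.29]
[-95.9  -1.6  90.1]
```

View pics/w25.png

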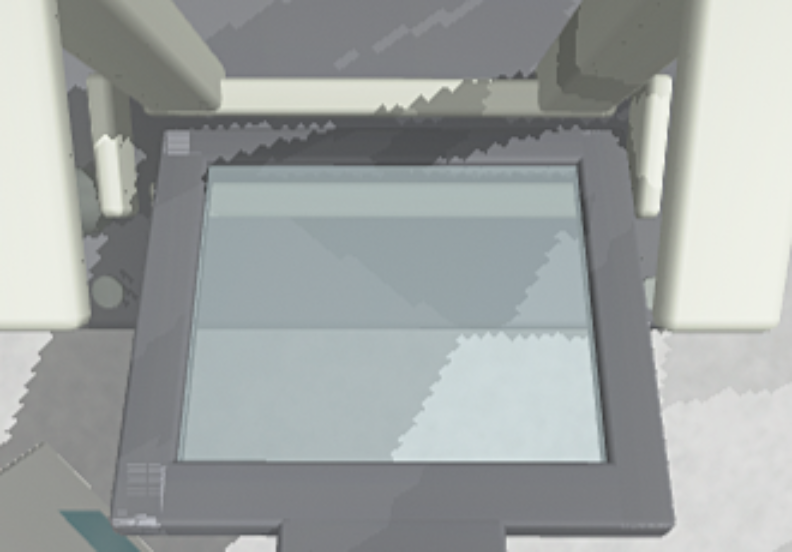

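>>> send_rows([
  {"delta_pos":[0,-0.1,0.2],"turn":0,"jaw":1},
  {"delta_pos":[0,-0.2,0.35],"turn":0,"jaw":1},
  {"delta_pos":[0,-0.45,0.05],"turn":0,"jaw":1},
  {"delta_pos":[0,-0.75,-0.25],"turn":0,"jaw":1},
  {"delta_pos":[0,-1.15,-0.6],"turn":0,"jaw":1},
  {"delta_pos":[0,-1.6,-1],"turn":0,"jaw":1},
  {"delta_pos":[0,-1.6,-1],"turn":0,"jaw":1},
], force=15)

```text
clock: 21.92
tool_pos: [0.5853, -0.0519, 0.1137]
eef_rot: [-0.336, 0.942, 0.0, 0.0]
contact_force: [-2.1, 3.2, 4.2]
opening: 0.492
```

```bash
python3 - <<'E'
from h import *
P=vision.camera_params('wrist');im=vision.snapshot('wrist');s=st();print(loc(s['tool_pos']));np.save('w26P.npy',P);cv2.imwrite('pics/w26raw.png',im)
cv2.imwrite('pics/w26.png',cv2.resize(im,None,fx=1.4,fy=1.4))
E
```

```text
t21.97 tcp [ 0.585  -0.0516  0.1134] x [-0.774 -0.634 -0.001] z [ 0.     0.001 -1.   ] F [-2.7  2.8  4.3] op 0.498 q [-0.06  0.83  0.12  1.8  -0.18  0.52 -2.28]
[-79.4  -1.2 101.4]
```

View pics/w26.png

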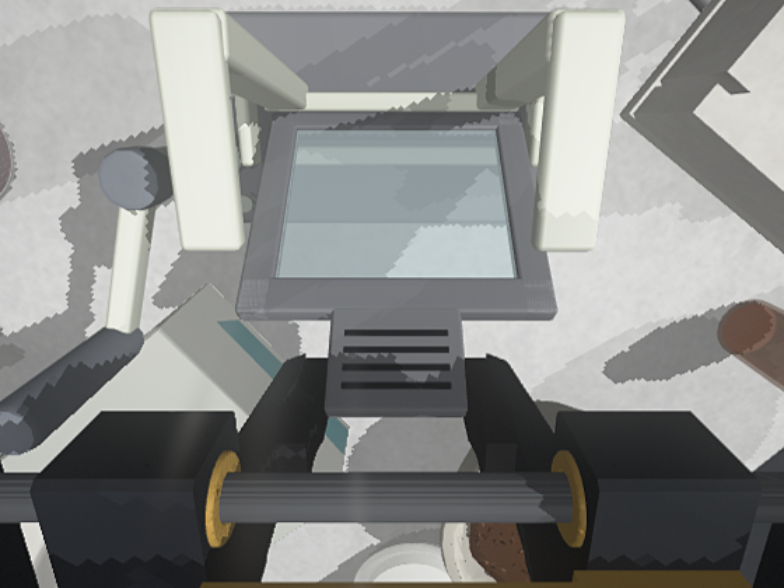

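>>> send_rows([
  {"delta_pos":[0,-0.45,-0.4],"turn":0,"jaw":1},
  {"delta_pos":[0,-0.9,-0.75],"turn":0,"jaw":1},
  {"delta_pos":[0,-1.35,-1.05],"turn":0,"jaw":1},
  {"delta_pos":[0,-1.8,-1.3],"turn":0,"jaw":1},
  {"delta_pos":[0,-2.3,-1.55],"turn":0,"jaw":1},
  {"delta_pos":[0,-2.8,-1.8],"turn":0,"jaw":1},
  {"delta_pos":[0,-2.8,-1.8],"turn":0,"jaw":1},
])

```text
clock: 22.55
tool_pos: [0.6038, -0.0751, 0.1312]
eef_rot: [-0.336, 0.942, -0.001, 0.001]
contact_force: [-1.3, 1.0, 2.5]
opening: 0.494
```

```bash
python3 - <<'E'
from h import *
P=vision.camera_params('wrist');im=vision.snapshot('wrist');s=st();print(loc(s['tool_pos']));np.save('w27P.npy',P);cv2.imwrite('pics/w27raw.png',im)
cv2.imwrite('pics/w27.png',cv2.resize(im,None,fx=1.4,fy=1.4))
E
```

```text
t22.60 tcp [ 0.6033 -0.0745  0.1308] x [-0.774 -0.633 -0.001] z [ 0.002 -0.001 -1.   ] F [-0.7  0.   1.6] op 0.497 q [-0.03  0.83  0.13  1.73 -0.17  0.59 -2.26]
[-50.1  -1.5 118.8]
```

View pics/w27.png

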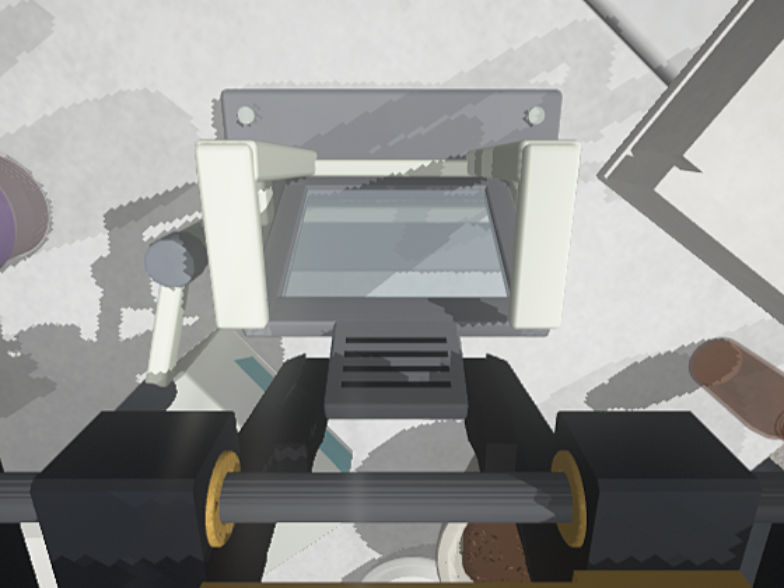

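>>> send_rows([
  {"delta_pos":[0,-0.5,-0.25],"turn":0,"jaw":1},
  {"delta_pos":[0,-1.05,-0.45],"turn":0,"jaw":1},
  {"delta_pos":[0,-1.6,-0.65],"turn":0,"jaw":1},
  {"delta_pos":[0,-2.1,-0.8],"turn":0,"jaw":1},
  {"delta_pos":[0,-2.65,-0.95],"turn":0,"jaw":1},
  {"delta_pos":[0,-3.2,-1.05],"turn":0,"jaw":1},
  {"delta_pos":[0,-3.2,-1.05],"turn":0,"jaw":1},
])

```text
clock: 23.18
tool_pos: [0.6238, -0.0997, 0.1412]
eef_rot: [-0.336, 0.942, -0.001, 0.001]
contact_force: [-0.1, 0.7, -0.6]
opening: 0.498
```

```bash
python3 - <<'E'
from h import *
P=vision.camera_params('wrist');im=vision.snapshot('wrist');s=st();print(loc(s['tool_pos']));np.save('w28P.npy',P);cv2.imwrite('pics/w28raw.png',im)
cv2.imwrite('pics/w28.png',cv2.resize(im,None,fx=1.4,fy=1.4))
E
```

```text
t23.23 tcp [ 0.6233 -0.099   0.141 ] x [-0.774 -0.633 -0.   ] z [ 0.001 -0.001 -1.   ] F [-0.1 -0.  -1.5] op 0.494 q [ 0.01  0.84  0.13  1.65 -0.16  0.67 -2.23]
[-18.6  -1.6 129. ]
```

View pics/w28.png

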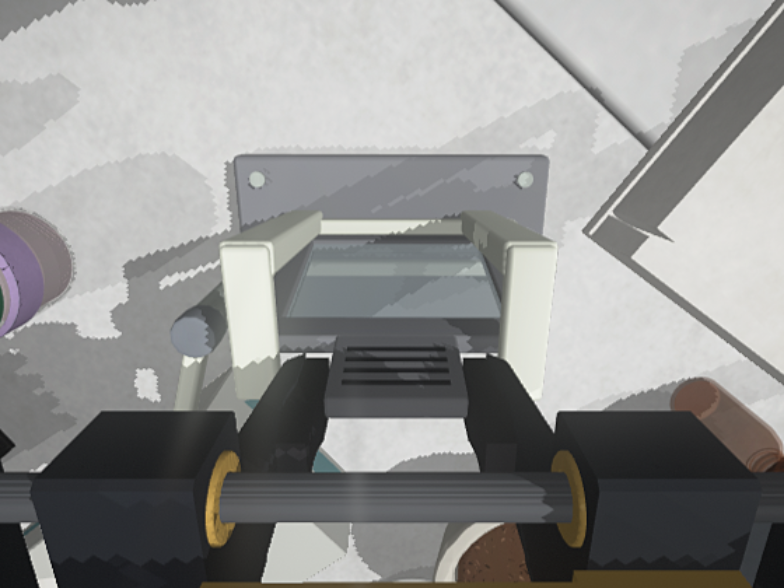

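>>> send_rows([
  {"delta_pos":[0,-0.55,0],"turn":0,"jaw":1},
  {"delta_pos":[0,-1.1,0],"turn":0,"jaw":1},
  {"delta_pos":[0,-1.65,0],"turn":0,"jaw":1},
  {"delta_pos":[0,-2.2,0],"turn":0,"jaw":1},
  {"delta_pos":[0,-2.7,0.05],"turn":0,"jaw":1},
  {"delta_pos":[0,-3.1,0.1],"turn":0,"jaw":1},
  {"delta_pos":[0,-3.4,0.2],"turn":0,"jaw":1},
  {"delta_pos":[0,-3.4,0.2],"turn":0,"jaw":1},
])

```text
clock: 23.9
tool_pos: [0.6439, -0.1237, 0.1402]
eef_rot: [-0.336, 0.942, 0.001, -0.0]
contact_force: [-5.9, 2.5, 11.4]
opening: 0.501
```

```bash
python3 - <<'E'
from h import *
P=vision.camera_params('wrist');im=vision.snapshot('wrist');s=st();print(loc(s['tool_pos']));np.save('w29P.npy',P);cv2.imwrite('pics/w29raw.png',im)
cv2.imwrite('pics/w29.png',cv2.resize(im,None,fx=1.4,fy=1.4))
E
```

```text
t23.95 tcp [ 0.6439 -0.1237  0.1403] x [-0.773 -0.634 -0.   ] z [-0.001  0.002 -1.   ] F [-5.2  2.6 10.9] op 0.494 q [ 0.05  0.87  0.13  1.57 -0.15  0.72 -2.2 ]
[ 13.6  -1.4 128.3]
```

View pics/w29.png

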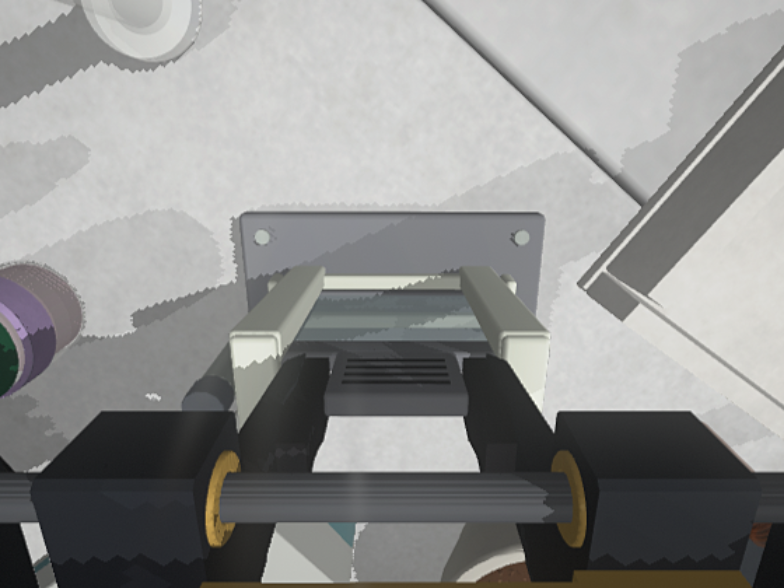

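>>> send_rows([
  {"delta_pos":[0,0,-0.1],"turn":0,"jaw":0.42},
  {"delta_pos":[0,0,-0.2],"turn":0,"jaw":0.38},
  {"delta_pos":[0,0,-0.2],"turn":0,"jaw":0.38},
  {"delta_pos":[0,0,-1.5],"turn":0,"jaw":0.38},
  {"delta_pos":[0,0,-3.5],"turn":0,"jaw":0.38},
  {"delta_pos":[0,1.5,-6.5],"turn":0,"jaw":0.38},
  {"delta_pos":[0,3.5,-9],"turn":0,"jaw":0.5},
  {"delta_pos":[0,4.5,-11],"turn":0,"jaw":0.5},
])

```text
clock: 24.62
tool_pos: [0.6156, -0.0881, 0.2516]
eef_rot: [-0.337, 0.942, 0.0, 0.001]
contact_force: [0.5, 0.0, 0.3]
opening: 0.509
```

```bash
python3 - <<'E'
from h import *
vision.snapshot('wrist')
P=vision.camera_params('wrist');im=vision.snapshot('wrist');s=st();print(loc(s['tool_pos']));np.save('w30P.npy',P);cv2.imwrite('pics/w30raw.png',im)
cv2.imwrite('pics/w30.png',cv2.resize(im,None,fx=1.4,fy=1.4))
E
```

```text
t24.72 tcp [ 0.6175 -0.0881  0.2535] x [-0.772 -0.636 -0.006] z [ 0.007  0.    -1.   ] F [0.6 0.  0.7] op 0.501 q [-0.02  0.68  0.16  1.58 -0.13  0.88 -2.26]
[-30.6   0.9 241.5]
```

View pics/w30.png

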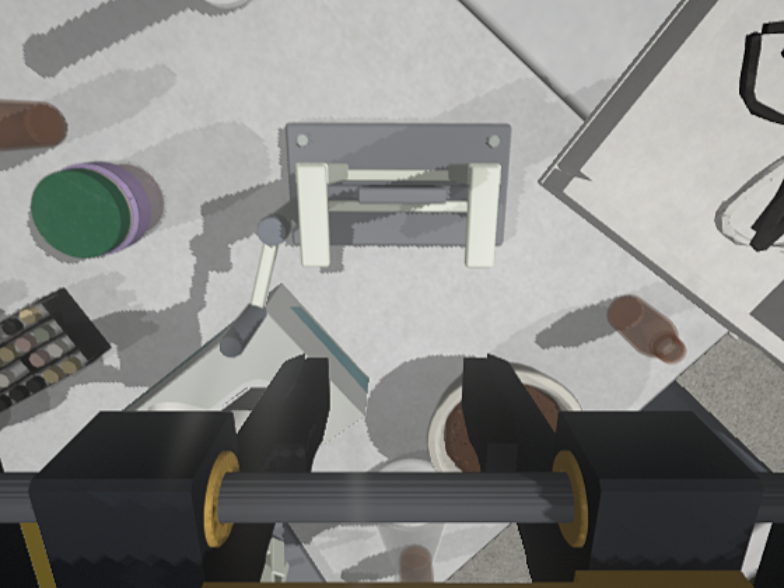

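```bash
python3 - <<'E'
from h import *
import cv2
P=np.load('w30P.npy',allow_pickle=True).item()
im=cv2.imread('pics/w30raw.png');cv2.imwrite('pics/w30z.png',cv2.resize(im[80:260,130:380],None,fx=3.1,fy=3.1,interpolation=cv2.INTER_CUBIC))
for u,v in((360,190),(447,190),(403,188),(403,200)): print((u,v),loc(at_z(P,v/1.4,u/1.4,.145)))
l=loc(at_z(P,343/1.4,231/1.4,.150));print('pin',l,np.arctan2(-12-l[0],74-l[1]),np.hypot(-12-l[0],74-l[1]))
E
```

```text
(360, 190) [ 17.1  18.9 133. ]
(447, 190) [ 17.2 -23.7 133. ]
(403, 188) [ 18.1  -2.1 133. ]
(403, 200) [ 12.2  -2.2 133. ]
pin [-63.1  89.1 138. ] 1.8581186850065046 53.284331655750364
```

View pics/w30z.png

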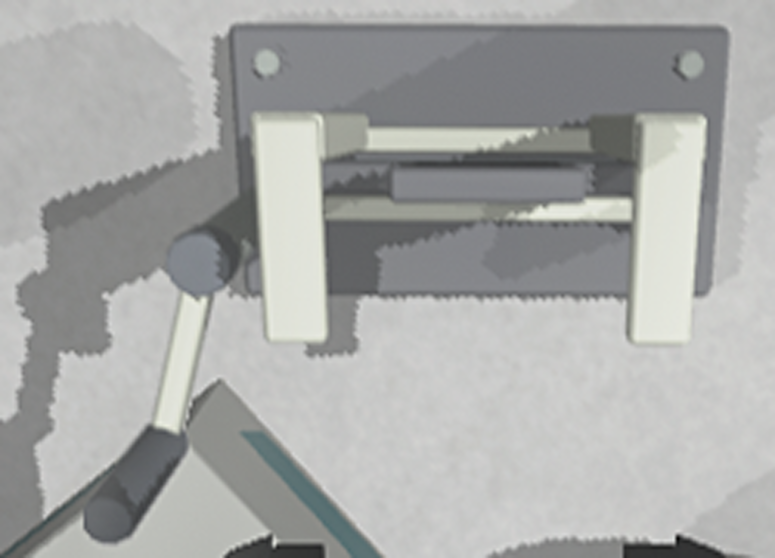

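>>> send_rows([
  {"delta_pos":[-3,1.2,0],"turn":0,"jaw":0.45},
  {"delta_pos":[-6,2.4,1],"turn":0,"jaw":0.45},
  {"delta_pos":[-8.8,3.5,3],"turn":0,"jaw":0.45},
  {"delta_pos":[-8.8,3.5,5.5],"turn":0,"jaw":0.45},
  {"delta_pos":[-8.8,3.5,7.5],"turn":0,"jaw":0.45},
  {"delta_pos":[-8.8,3.5,8],"turn":0,"jaw":0.45},
  {"delta_pos":[-8.8,3.5,8],"turn":0,"jaw":0.45},
], force=20)

```text
clock: 25.3
tool_pos: [0.6605, -0.0075, 0.1669]
eef_rot: [-0.336, 0.942, 0.0, -0.002]
contact_force: [0.1, 0.0, 0.9]
opening: 0.547
```

```bash
python3 - <<'E'
from h import *
P=vision.camera_params('wrist');im=vision.snapshot('wrist');s=st();print(loc(s['tool_pos']));np.save('w31P.npy',P)
cv2.imwrite('pics/w31.png',cv2.resize(im,None,fx=1.4,fy=1.4))
print(proj(P,[pin(1.84,138),s['tool_pos']+[0,0,-.011]])*1.4)
E
```

```text
t25.35 tcp [ 0.6616 -0.0077  0.1686] x [-0.774 -0.633  0.001] z [-0.001 -0.001 -1.   ] F [-0.3 -0.2  0.1] op 0.551 q [-0.14  0.84  0.16  1.53 -0.16  0.79 -2.38]
[-64.8  85.9 156.6]
[[383.58055772 372.4795482 ]
 [392.32422633 380.60050599]]
```

View pics/w31.png

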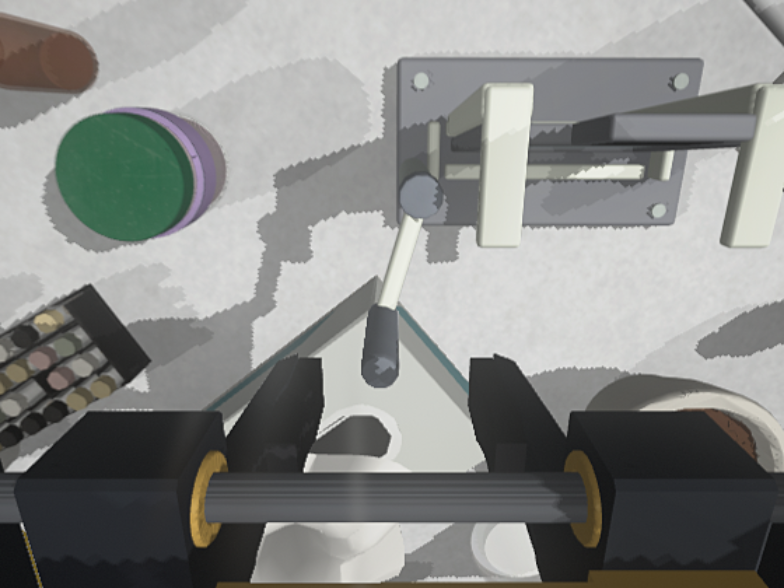

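>>> send_rows([
  {"delta_pos":[-0.4,0,1.2],"turn":0,"jaw":0.45},
  {"delta_pos":[-0.4,0,2.1],"turn":0,"jaw":0.6},
  {"delta_pos":[-0.4,0,2.1],"turn":0,"jaw":1},
  {"delta_pos":[-0.4,0,2.1],"turn":0,"jaw":1},
  {"delta_pos":[-0.4,0,2.1],"turn":0,"jaw":1},
  {"delta_pos":[-0.4,0,2.1],"turn":0,"jaw":1},
  {"delta_pos":[-0.4,0,2.1],"turn":0,"jaw":1},
], force=20)

```text
clock: 25.93
tool_pos: [0.6651, -0.0043, 0.1485]
eef_rot: [-0.337, 0.942, -0.0, 0.0]
contact_force: [-0.7, 0.6, 0.8]
opening: 0.149
```

```bash
python3 - <<'E'
from h import *
s=st();print(loc(s['tool_pos']))
p=loc(pin(1.86))
for g in (1.86,1.6,1.35,1.1,.85,.6,.4,.2,.05,-.03):
    d=loc(pin(g))-p; print(g,loc(pin(g)),'tool x %.2f y %.2f'%(-d[1]/10,-d[0]/10))
E
```

```text
t25.93 tcp [ 0.6651 -0.0043  0.1485] x [-0.774 -0.634 -0.001] z [ 0.001 -0.    -1.   ] F [-0.7  0.6  0.8] op 0.149 q [-0.14  0.87  0.15  1.53 -0.17  0.75 -2.38]
[-65.2  90.8 136.5]
1.86 [-65.7  90.  130. ] tool x -0.00 y -0.00
1.6 [-68.   75.6 130. ] tool x 1.44 y 0.23
1.35 [-66.6  61.7 130. ] tool x 2.83 y 0.09
1.1 [-61.9  48.6 130. ] tool x 4.14 y -0.38
0.85 [-54.1  37.  130. ] tool x 5.30 y -1.16
0.6 [-43.6  27.8 130. ] tool x 6.22 y -2.21
0.4 [-33.8  22.4 130. ] tool x 6.76 y -3.19
0.2 [-23.1  19.1 130. ] tool x 7.09 y -4.26
0.05 [-14.8  18.1 130. ] tool x 7.19 y -5.09
-0.03 [-10.3  18.  130. ] tool x 7.20 y -5.54
```

>>> send_rows([
  {"delta_pos":[0.7,0.15,0],"turn":0,"jaw":1},
  {"delta_pos":[1.45,0.23,0],"turn":0,"jaw":1},
  {"delta_pos":[2.15,0.2,0],"turn":0,"jaw":1},
  {"delta_pos":[2.83,0.09,0],"turn":0,"jaw":1},
  {"delta_pos":[3.5,-0.12,0],"turn":0,"jaw":1},
  {"delta_pos":[4.14,-0.38,0],"turn":0,"jaw":1},
  {"delta_pos":[4.75,-0.75,0],"turn":0,"jaw":1},
  {"delta_pos":[5.3,-1.16,0],"turn":0,"jaw":1},
])

```text
clock: 26.6
tool_pos: [0.6311, -0.0468, 0.1485]
eef_rot: [-0.337, 0.942, 0.0, 0.001]
contact_force: [2.4, 4.5, 3.3]
opening: 0.151
```

>>> send_rows([
  {"delta_pos":[0.5,-0.5,0],"turn":0,"jaw":1},
  {"delta_pos":[0.92,-1.05,0],"turn":0,"jaw":1},
  {"delta_pos":[1.22,-1.55,0],"turn":0,"jaw":1},
  {"delta_pos":[1.46,-2.03,0],"turn":0,"jaw":1},
  {"delta_pos":[1.65,-2.6,0],"turn":0,"jaw":1},
  {"delta_pos":[1.8,-3.1,0],"turn":0,"jaw":1},
  {"delta_pos":[1.88,-3.6,0],"turn":0,"jaw":1},
  {"delta_pos":[1.9,-3.95,0],"turn":0,"jaw":1},
])

```text
clock: 27.27
tool_pos: [0.6421, -0.0896, 0.1484]
eef_rot: [-0.336, 0.942, 0.0, 0.001]
contact_force: [0.9, 5.8, 6.3]
opening: 0.145
```

```bash
python3 - <<'E'
from h import *
P=vision.camera_params('wrist');im=vision.snapshot('wrist');s=st();print(loc(s['tool_pos']))
cv2.imwrite('pics/w32.png',cv2.resize(im,None,fx=1.4,fy=1.4))
E
```

```text
t27.32 tcp [ 0.6426 -0.0903  0.1485] x [-0.774 -0.633 -0.002] z [ 0.002  0.    -1.   ] F [2.  4.  5.7] op 0.15 q [ 0.    0.85  0.13  1.59 -0.15  0.72 -2.26]
[-13.   18.8 136.5]
```

View pics/w32.png

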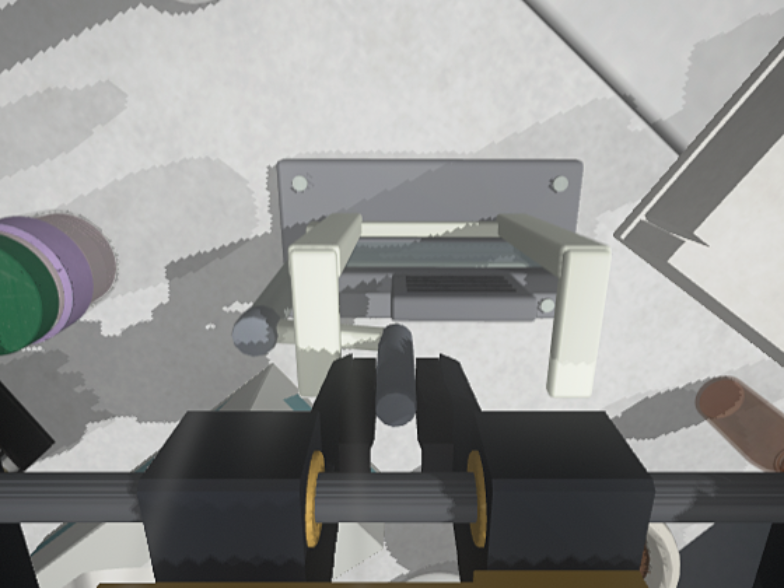

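>>> send_rows([
  {"delta_pos":[0,-0.2,0],"turn":0,"jaw":1},
  {"delta_pos":[0,-0.3,0],"turn":0,"jaw":1},
  {"delta_pos":[0,-0.1,0],"turn":0,"jaw":0.75},
  {"delta_pos":[0,0,0],"turn":0,"jaw":0.65},
  {"delta_pos":[0,0,0],"turn":0,"jaw":0.65},
  {"delta_pos":[0,0,-1.5],"turn":0,"jaw":0.65},
  {"delta_pos":[0,0,-4],"turn":0,"jaw":0.65},
  {"delta_pos":[0,0.5,-7],"turn":0,"jaw":0.65},
])

```text
clock: 27.98
tool_pos: [0.6363, -0.0877, 0.2163]
eef_rot: [-0.335, 0.942, 0.0, -0.003]
contact_force: [-0.1, -0.4, 0.6]
opening: 0.35
```

>>> send_rows([
  {"delta_pos":[0,2,-2],"turn":0,"jaw":0.5},
  {"delta_pos":[0,4,-3],"turn":0,"jaw":0.5},
  {"delta_pos":[0,5,-3.5],"turn":0,"jaw":0.5},
  {"delta_pos":[0,5,-3.5],"turn":0,"jaw":0.5},
])

```text
clock: 28.32
tool_pos: [0.6055, -0.0453, 0.2535]
eef_rot: [-0.338, 0.941, 0.0, -0.0]
contact_force: [0.1, 0.1, -0.8]
opening: 0.497
```

```bash
python3 - <<'E'
from h import *
vision.snapshot('wrist')
P=vision.camera_params('wrist');im=vision.snapshot('wrist');s=st();print(loc(s['tool_pos']));np.save('w33P.npy',P);cv2.imwrite('pics/w33raw.png',im)
cv2.imwrite('pics/w33.png',cv2.resize(im[60:260,150:420],None,fx=2.9,fy=2.9,interpolation=cv2.INTER_CUBIC))
im=vision.snapshot('top');cv2.imwrite('pics/t33.png',cv2.resize(im[130:270,100:380],None,fx=2.8,fy=2.8,interpolation=cv2.INTER_CUBIC))
E
```

```text
t28.42 tcp [ 0.6063 -0.0477  0.2522] x [-0.774 -0.634  0.002] z [-0.001 -0.001 -1.   ] F [ 0.2 -0.4 -0.3] op 0.494 q [-0.09  0.67  0.16  1.63 -0.13  0.86 -2.33]
[-69.   17.8 240.2]
```

View pics/w33.png

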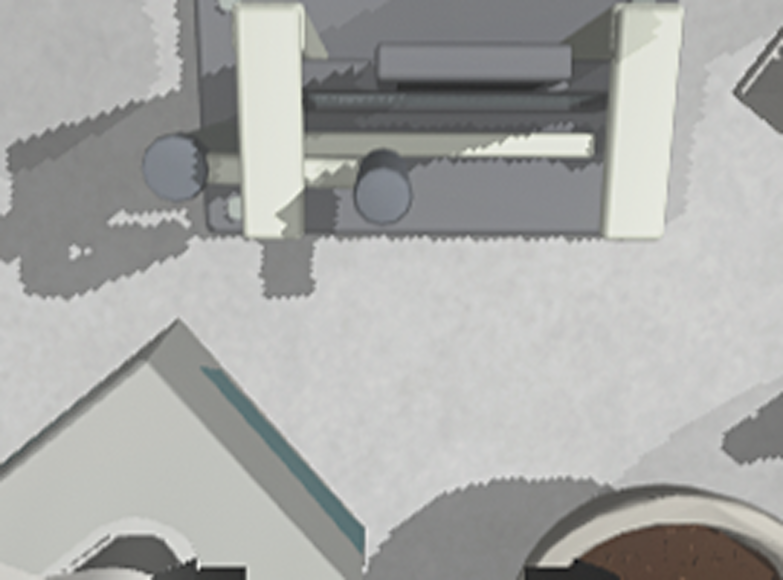

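View pics/t33.png

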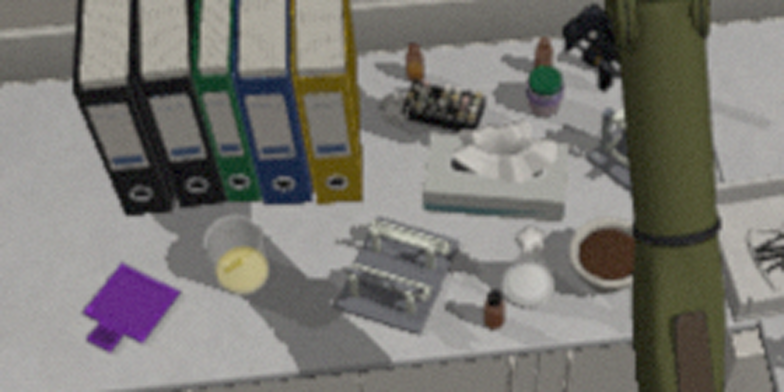

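```bash
python3 - <<'E'
from h import *
P=np.load('w33P.npy',allow_pickle=True).item()
g=lambda u,v,z:loc(at_z(P,60+v/2.9,150+u/2.9,z))
l=g(383,193,.150);print('pin',l,np.arctan2(-12-l[0],74-l[1]))
print('tab L',g(378,62,.145),'tab R',g(571,62,.145),'pivot',g(175,167,.012+.0962))
E
```

```text
pin [-14.2  18.  138. ] 0.039265522217809164
tab L [ 14.   19.1 133. ] tab R [ 13.9 -24.  133. ] pivot [-12.1  73.1  96.2]
```

```bash
python3 - <<'E'
from plant import order
print(order.finish_job())
E
```

```text
the job is handed in; nothing more can be done
None
```

The tall cassette stands upright in the stand's slot with the gate shut in front of it. I handed the job in at about 28 s of the 64 s.

**What I did:** I swung the gate open and took the tall cassette by the sides of its tab from the rack's back place. I put its foot into the slot, swung it up under the horns onto the posts, then closed the gate by its pin.

**What went wrong on the way:**
- **Horn contact:** on the first approach the cassette touched the stand's horns at about 7 N and slipped in the grip.
- **Back to the rack:** I took it back to the rack to take a better hold. When I let go, it slid over the rack's back lip and came to rest with its foot on the worktop behind.
- **Tilt over the range:** I gripped it again there and inserted it at about 50° instead of the stated 25–40°. It went in with only light forces.

**Last checks, from the final wrist picture:**

| Check | Measured | Limit |
|---|---|---|
| Gate angle | about 0.04 rad | below 0.15 rad |
| Top of tab, behind slot centre | about 14 mm | tab centre not more than 2 mm in front |
| Cassette off centre along the slot | about 2.4 mm | 8 mm |
| Turn against the slot | about 0 rad | 0.1 rad |

- **Backward lean:** the tab position fits the 5–9° expected of a seated cassette.
- **Gripper:** it was clear of everything, with the wrist force near zero.
- **Bystanders and short cassette:** in the top view the beaker, flask, mortar and capped bottle stand where they were. The arm hid the amber bottle there, so I did not re-check it. The short cassette looked undisturbed in the wrist pictures of the rack, but I did not re-measure where it sits.

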